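# Bolt down the hold-down bar of the curing jig

### The job

Swing the raised hold-down bar of the jig down over the road stud, push the barrel bolt across the bar's lug until it is fully home in the keeper, and turn the bolt's knob down sideways into the notch so that it is locked. Feel for the end of the bolt's travel and do not ram it against its stop, do not hammer the bar down, and leave the bottle, the brush and the loose housing alone.

Things in the scene. Friction and masses are not known exactly. Their poses are not given: they have to be found in the camera images.
- jig: fixed aluminium jig, plate 200 (x) x 240 (y) x 10 mm, holding a round road stud (128 mm wide, top 57 mm above the table). Origin: centre of the plate's underside, on the table, z up. Other entries use this frame, in mm. Along the right edge (axis y -78, height 46) a 12 mm round bolt slides to +x through a slotted guide, over the bar's lug (x 32), into the keeper.
- slot_mid (a point): middle of the plate's guide seat, x -35, y -78, height 60. The guide, 26 wide (y), 93 long, top at height 60, has a slot along x that passes the knob's stem only upright; at its +x end a 10 mm notch in the -y wall lets the stem turn down. The guide sits on long holes, up to 15 mm forward or back of this point, differing from jig to jig: find slot end and notch by feel (or sight).
- keeper_mouth (a point): centre of the mouth of the keeper's bore (15 x 15 mm), x 45, y -78, height 46. The keeper is a steel block fixed to the plate, x 45 to 84, 30 wide, top at height 61. With the bolt home its tip is 8 to 38 mm deep in the bore.
- bolt (a joint): travel of the bolt to jig +x, m. At 0 (back) the stem is at x -70. Home, stem against the slot's end, lies anywhere in 0.045 to 0.075; the knob can turn down from there to 2 mm short of it. At 0.021 to 0.032 the round nose presses the lug down: up to about 12 N, then 2 to 7 N. Over 16 N against the guide is ramming; 13 N is enough. It stays where left.
- knob (a joint): turn of the knob about the bolt's axis, rad: 0 upright, grows as it goes down to the right (jig -y), end of travel 1.2, locked in the notch. Light friction (about 1 N at the knob); it stays where it is left. Away from the notch the slot's walls stop it below 0.2.
- knob_grip (a point): centre of the knob: a black cylinder, 20 mm in diameter, 18 long along jig x with flat ends (grip across these), at the end of an 8 mm stem, 40 mm from the bolt's axis; upright it is 86 above the table. Moves with bolt and knob; the gripped knob can pivot between the fingers.
- bar (a joint): angle of the hold-down bar, rad: 0 level, pad on the stud, as it is with the bolt over its lug; grows as its right (-y) end rises. Hinge axis parallel to jig x at y 104, height 64, stiff: it stays where left. Unbolted, a spring pin under the lug (3 N, 9 N when level) keeps the lowered bar 0.02 rad up; the bolt's nose presses it down the rest.
- bar_push (a point): point on the bar's upper face, 85 from the hinge axis. The bar, 24 wide (x) and 10 thick, lies over x 32 from the hinge (y 104) to y -62, where a leg goes down to a round 8 mm lug at y -66 to -94 (top at height 40 when level). Level, its upper face is 70 above the table. Pushing down here takes up to about 9 N; over 25 N is hammering.
- oil_bottle: bystander: loose white bottle, 38 mm wide, 105 mm tall, standing right of the jig; origin at its underside
- brush: bystander: loose flat brush, 24 x 168 x 10 mm, lying right of the jig; origin at its underside
- loose_housing: bystander: loose empty round housing, 128 mm wide, 36 mm high, left of the jig; origin at its underside

How it is judged:
On the way, in this order (a step that is already met when the one before it is completed fails the run):
1. the bar is lowered over the stud with the bolt not yet across it (value of joint bar below 0.05 rad and value of joint bolt below 0.025 m), for 0.2 s.
2. the bolt has pressed the bar down and its tip is fully in the keeper (value of joint bar below 0.01 rad and value of joint bolt above 0.042 m), for 0.2 s.
At the end, for the whole second after the job is handed in: the bolt is in the keeper (travel over 42 mm), its knob is turned more than 0.8 rad down into the notch, and the bar is held down within 0.01 rad of level (all of step 2 and value of joint knob above 0.8 rad); the robot touches nothing.
It fails at once if the bolt or its knob is forced against the guide with more than 16 N (contact force between bolt and guide above 16 N).
It fails at once if the bar is hit or pressed by the fingers with more than 25 N (contact force between the fingers and bar above 25 N).
It fails at once if a bystander is moved more than 20 mm (distance of any of oil_bottle, brush, loose_housing from where it was at the start of the episode above 0.02 m).
It also fails if it takes over 69 s, if anything falls off the work surface, if the arm or the gripper's body presses on something with over 40 N, if the wrist force passes 120 N, or if a joint passes its speed limit or range.

### The arm

A 7-joint arm with a two-finger parallel gripper is mounted at the origin on a cart in front of the work surface, level with it; the furniture and walls round the work are solid. World frame = base frame: x ahead of the robot, y to its left, z up, the work surface at z = 0. Lengths are in m, angles in rad, forces in N, time in s.
With the tool pointing down it reaches from about 0.425 to 0.975 m from the base axis. Payload 16.7 kg.
Tool frame: the origin (TCP) lies at the very end of the fingers, on their centre line; the grasp point (between the pads) lies 19 mm behind it; z points along the fingers, y is the direction in which the jaws open and shut (so a half turn about z gives the same grasp; the last joint's range is limited). The gripper opens to 85 mm and grips with 20 to 120 N. Pads are 22 mm wide; open, the fingers measure 114 mm over their backs; the gripper's body (76 mm by 85 mm) begins 54 mm behind the grasp point. The pads swing forward as they close: fully open they stand 13 mm farther back than shut.
Start: joints at [-1.351, 0.426, 0.074, 1.606, -0.034, 1.111, -0.067], TCP at [0.243, 0.63, 0.196] pointing down, gripper open.
Joint ranges: [-2.85, 2.85], [-0.5, 2.14], [-1.23, 1.37], [0.21, 2.46], [-1.02, 4.16], [0.16, 2.05], [-2.73, 2.73]. Speed limits (rad/s): [1.89, 1.89, 2.39, 2.39, 3.01, 3.01, 3.01].

### API

Orientations are given as [roll, pitch, yaw] about the fixed x, y, z axes, in that order (R = Rz(yaw) Ry(pitch) Rx(roll)).
In Python, from workcell import read_state, capture, hand_in, find_in, spot_point gives the robot as it stands.
- The arm moves only by the shell command python3 -m inch 'ROWS' [FORCE]. ROWS is JSON, one flat list of numbers, 7 for each row, row after row: the turn, a rotation vector about the world's x, y, z in rad, then the shift along the world's x, y, z in mm, then the closure, from 0 (fully open) to 1 (shut). A call has 1 to 5 rows; each row shifts and turns the commanded pose from where the row before left it; what a row does not reach is not made up. A row lasts 1/8 s, in which the tool goes at most 62.5 mm and 10.7 degrees, less where a joint would pass 70% of its speed; a pose out of reach is approached as far as the arm can. A call with a gripper value outside its range is refused whole. The fingers move at their own pace and stop on an object; FORCE is the grip in N (left out, the last holds). Time passes only in rows, so rows that do not move let the fingers close. It gives the time, the measured TCP pose, the force and the opening at its end, in the units of the state.
- read_state(): the state, without advancing time (a new reading comes with each control period).
- capture(name): name is "side" or "top"; returns a dict with "img" (384x512x3 uint8, red, green, blue), "range_z" (384x512 float32, m along the optical axis (not along the pixel's ray), 0 where there is no reading), "fx", "fy", "cx", "cy" (pixels), "camera_from_world" (4x4, takes a point from world to camera coordinates). Camera axes: x right, y down, z forward; pixel columns grow to the right and rows downward; lengths in m; the calibration is good to about 2 mm. A picture is of the moment at which its call begins.
- hand_in(): hands the job in, once; it reports no verdict.
Trained networks look in a picture, given as the dict that the camera call returned (one of the last four; its "shot" number tells which), for a name from the list of things; names that differ only in an ending like _2 or _b are one class to them, and where a whole thing is asked for, a point or a joint stands for the part that bears it (a point fixed in the world has none). Each returns a list of dicts, best first, with "conf" (0 to 1); they miss things now and then, are a little off and sometimes report something else, mostly with a low value. They report only what shows in the picture. A call takes as long as a camera call.
- find_in(picture, label): "at" ([column, row] as shares, 0 to 1, of the picture: columns of its width, rows of its height, amid what is visible of it).
- spot_point(picture, label): "at" ([column, row] as shares, 0 to 1, of the picture: columns of its width, rows of its height: a listed point, or the origin of a listed thing).
The state is a dict: "clock": time; "joint_positions": joint angles; "qvel": joint speeds; "joint_torque": joint torques, N m; "position": TCP position; "tool_rot": TCP orientation; "force": force on the tool from outside, world axes, zero at the start; "ft_torque": the same for the moment, N m; "width": finger opening in m.
Only numpy, scipy, OpenCV 4.12 (cv2) and the standard library are available. Lean on these libraries where they do the work, as an engineer would, in place of code of your own. Each camera call takes 0.05 s, during which the arm holds its last target.

## Working session

There is one attempt and no reset: what is moved stays moved. The work goes in short steps, Python scripts to look and compute and a shell command to move; the robot and the scene stay as the last step left them, time stands still between calls to the robot, and variables do not carry over. Pictures are saved under pics/ and viewed, and the job is handed in when it is done.

```bash
ls; mkdir -p pics
cat > h.py <<'E'
import numpy as np, cv2, json
from workcell import *
def px2w(p,u,v,z=None):
    d=p["range_z"][int(round(v)),int(round(u))] if z is None else z
    c=np.array([(u-p["cx"])/p["fx"]*d,(v-p["cy"])/p["fy"]*d,d,1])
    return (np.linalg.inv(p["camera_from_world"])@c)[:3]
def w2px(p,w):
    c=p["camera_from_world"]@np.array([*w,1.]); return p["fx"]*c[0]/c[2]+p["cx"],p["fy"]*c[1]/c[2]+p["cy"]
def ray_at_z(p,u,v,z):
    T=np.linalg.inv(p["camera_from_world"]); o=T[:3,3]; d=T[:3,:3]@np.array([(u-p["cx"])/p["fx"],(v-p["cy"])/p["fy"],1]); return o+d*(z-o[2])/d[2]
def save(p,n,s=1.5):
    cv2.imwrite(n,cv2.resize(p["img"][...,::-1],None,fx=s,fy=s))
E
python3 - <<'E'
from h import *
s=read_state(); print({k:np.round(v,3).tolist() for k,v in s.items()})
for n in("side","top"):
    p=capture(n); save(p,f"pics/{n}0.png")
    print(n,p["fx"],p["cx"],p["cy"],np.linalg.inv(p["camera_from_world"]).round(3).tolist())
    for l in("jig","slot_mid","keeper_mouth","knob_grip","bar_push","oil_bottle","brush","loose_housing"):
        for r in spot_point(p,l)[:2]:
            u,v=r["at"][0]*512,r["at"][1]*384
            print(l,round(r["conf"],2),round(u),round(v),px2w(p,min(u,511),min(v,383)).round(3))
E
```

```text
pics
{'clock': 0.0, 'joint_positions': [-1.351, 0.427, 0.074, 1.607, -0.034, 1.111, -0.067], 'qvel': [-0.004, -0.0, 0.001, -0.001, -0.0, 0.0, 0.001], 'joint_torque': [-0.002, -94.981, 3.76, -46.352, 0.019, 0.01, -0.0], 'position': [0.243, 0.629, 0.195], 'tool_rot': [-3.14, 0.0, 2.773], 'force': [-0.264, -0.012, -0.094], 'ft_torque': [0.048, 0.043, -0.016], 'width': 0.086}
side 347.7770546347975 257.27195126245186 194.68794489071132 [[0.991, -0.08, 0.108, 0.404], [-0.133, -0.468, 0.874, -0.964], [-0.02, -0.88, -0.474, 0.644], [0.0, 0.0, 0.0, 1.0]]
jig 0.59 264 220 [ 0.536 -0.036  0.049]
slot_mid 0.85 255 218 [ 0.507 -0.04   0.06 ]
keeper_mouth 0.85 284 219 [ 0.599 -0.056  0.058]
knob_grip 0.56 247 212 [ 0.487 -0.022  0.076]
bar_push 0.42 303 284 [ 0.604 -0.286 -0.001]
oil_bottle 0.97 262 288 [ 0.493 -0.297  0.01 ]
brush 0.74 301 282 [ 0.601 -0.28   0.   ]
loose_housing 0.81 257 174 [0.566 0.34  0.036]
top 494.5722652037609 254.0713810394249 186.63104716935428 [[-0.061, -0.978, 0.202, 0.256], [-0.998, 0.06, -0.011, 0.067], [-0.001, -0.202, -0.979, 1.533], [0.0, 0.0, 0.0, 1.0]]
jig 0.57 253 192 [0.545 0.052 0.055]
jig 0.25 282 207 [ 0.486 -0.029  0.095]
slot_mid 0.8 282 204 [ 0.501 -0.031  0.057]
keeper_mouth 0.87 280 176 [ 0.588 -0.032  0.056]
knob_grip 0.36 277 213 [ 0.472 -0.015  0.064]
bar_push 0.57 241 174 [0.588 0.086 0.114]
brush 0.64 360 168 [ 0.608 -0.29   0.008]
loose_housing 0.79 145 188 [0.586 0.392 0.007]
```

View pics/side0.png

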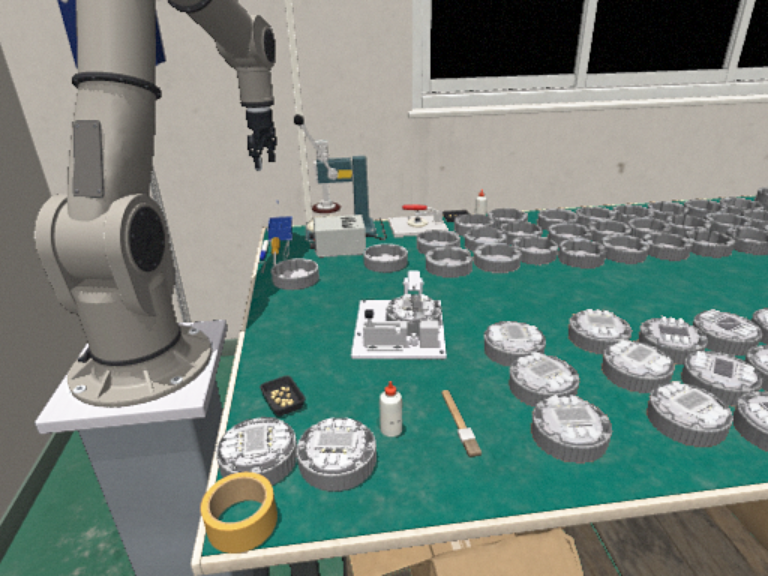

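View pics/top0.png

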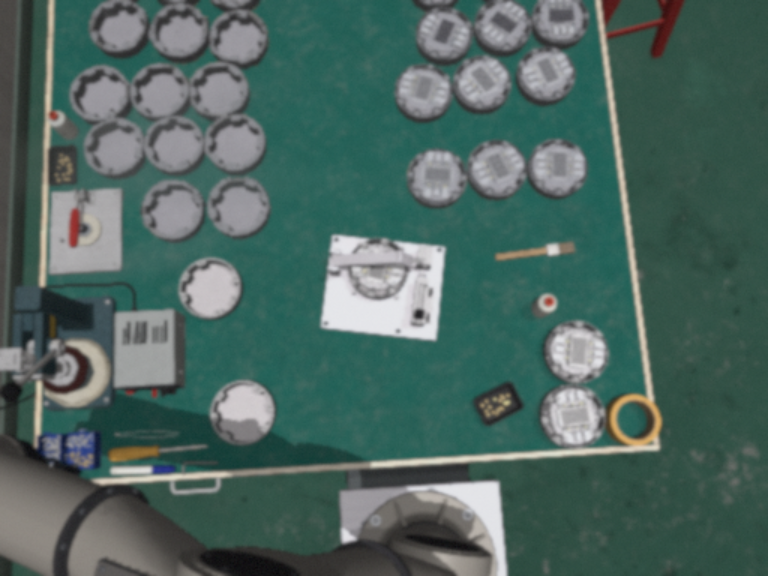

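Run:
```python
from h import *
p=capture("top"); q=capture("side")
c=p["img"][145:240,205:305]; cv2.imwrite("pics/tc.png",cv2.resize(c[...,::-1],None,fx=6,fy=6,interpolation=cv2.INTER_CUBIC))
c=q["img"][170:245,225:310]; cv2.imwrite("pics/sc.png",cv2.resize(c[...,::-1],None,fx=8,fy=8,interpolation=cv2.INTER_CUBIC))
# plate corners, top, from depth: pts with z 4..16mm in region
for name,pp in(("top",p),("side",q)):
    T=np.linalg.inv(pp["camera_from_world"]); vv,uu=np.mgrid[0:384,0:512]; d=pp["range_z"]
    P=np.stack([(uu-pp["cx"])/pp["fx"]*d,(vv-pp["cy"])/pp["fy"]*d,d],-1)@T[:3,:3].T+T[:3,3]
    bright=pp["img"].min(-1)>110
    reg=(abs(P[...,0]-.54)<.2)&(abs(P[...,1]-.045)<.2)&(d>0)
    m=reg&(P[...,2]>.004)&(P[...,2]<.018)&bright
    m2=cv2.morphologyEx(m.astype(np.uint8),cv2.MORPH_OPEN,np.ones((2,2)))
    n,l,st,_=cv2.connectedComponentsWithStats(m2); k=1+np.argmax(st[1:,4]); m2=(l==k)
    cs,_=cv2.findContours(m2.astype(np.uint8),cv2.RETR_EXTERNAL,cv2.CHAIN_APPROX_NONE)
    pts=np.array([ray_at_z(pp,a,b,.01)[:2] for a,b in np.concatenate(cs)[:,0]],np.float32)
    r=cv2.minAreaRect(pts*1000); print(name,r,cv2.boxPoints(r).round(0).tolist(), 'plate z',np.median(P[...,2][m2]), 'table', np.median(P[...,2][(abs(P[...,0]-.4)<.02)&(abs(P[...,1]-.05)<.1)]))
    np.save(name+"P.npy",P)
```

```text
top ((550.8616943359375, 42.381675720214844), (242.69395446777344, 199.27188110351562), 81.13765716552734) [[434.0, -62.0], [631.0, -93.0], [668.0, 147.0], [471.0, 178.0]] plate z 0.010729706075661039 table 0.0011943520721779954
side ((557.65869140625, 31.71985626220703), (241.6919403076172, 197.8363800048828), 80.15895080566406) [[440.0, -70.0], [634.0, -104.0], [676.0, 134.0], [481.0, 168.0]] plate z 0.010273054360143807 table 0.0008924438535907742
```

View pics/tc.png

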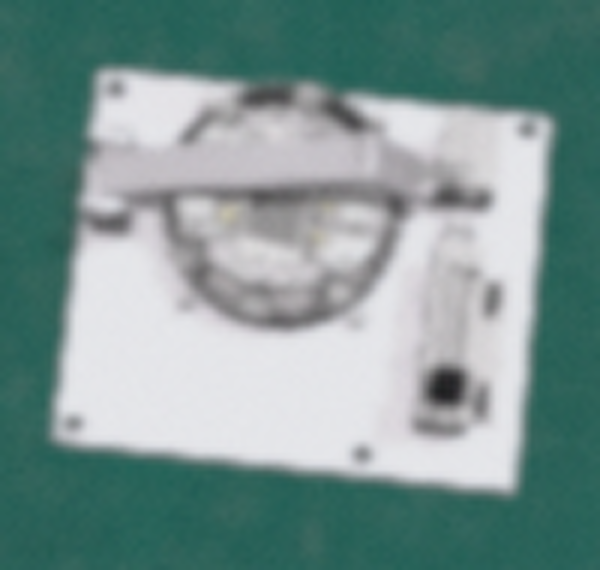

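View pics/sc.png

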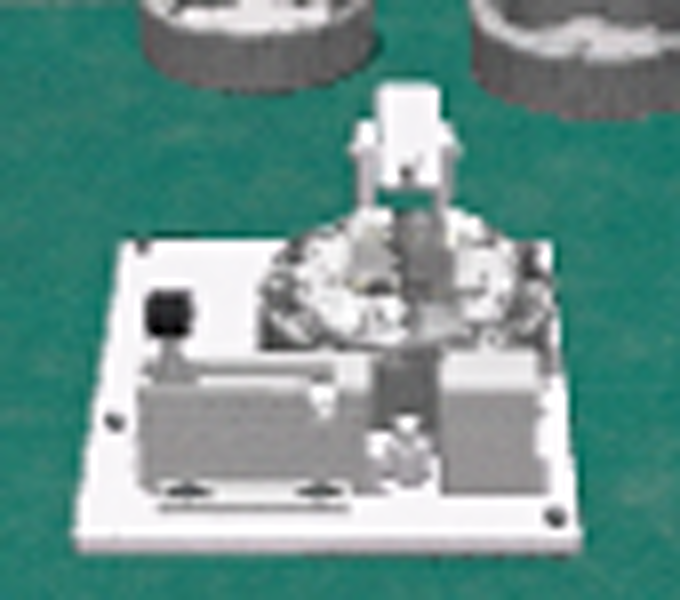

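Run:
```python
from h import *
p=capture("top"); q=capture("side")
def show(nm,pp,pts,f,o):
    print(nm,[ (ray_at_z(pp,(a+.5)/f-.5+o[0],(b+.5)/f-.5+o[1],.01)[:2]*1000).round(0).tolist() for a,b in pts])
show("top",p,[(52,440),(518,492),(552,118),(97,68)],6,(205,145))
show("side",q,[(120,242),(78,538),(578,538),(550,242)],8,(225,170))
def tri(a,b):
    A=[];B=[]
    for pp,(u,v) in((p,a),(q,b)):
        T=np.linalg.inv(pp["camera_from_world"]);d=T[:3,:3]@np.array([(u-pp["cx"])/pp["fx"],(v-pp["cy"])/pp["fy"],1]);d/=np.linalg.norm(d)
        M=np.eye(3)-np.outer(d,d);A.append(M);B.append(M@T[:3,3])
    x=np.linalg.solve(sum(A),sum(B)); return x,[np.linalg.norm(M@x-m) for M,m in zip(A,B)]
for l in("jig","slot_mid","keeper_mouth","knob_grip","bar_push","oil_bottle","brush","loose_housing"):
    r=spot_point(p,l);s=spot_point(q,l)
    if r and s:
        f=lambda r:(r[0]["at"][0]*512,r[0]["at"][1]*384)
        x,e=tri(f(r),f(s)); print(l,(x*1000).round(),np.round(np.array(e)*1000,1),r[0]["conf"],s[0]["conf"])
```

```text
top [[478.0, 181.0], [436.0, -57.0], [633.0, -90.0], [675.0, 149.0]]
side [[477.0, 177.0], [439.0, -59.0], [633.0, -90.0], [675.0, 144.0]]
jig [564.  50.  -6.] [4.2 4.2] 0.57 0.96
slot_mid [504. -26.  49.] [1.9 1.9] 0.57 0.79
keeper_mouth [596. -33.  36.] [0.8 0.8] 0.59 0.88
knob_grip [481. -23.  75.] [1. 1.] 0.63 0.51
brush [ 608. -280.   -2.] [5.5 5.5] 0.86 0.54
loose_housing [583. 398.  -3.] [1.3 1.3] 0.79 0.55
```

```bash
cat >> h.py <<'E'
import os
C=json.load(open("jig.json")) if os.path.exists("jig.json") else [.556,.0445,-9.6]
def j2w(P,C=C):
    a=np.deg2rad(C[2]); c,s=np.cos(a),np.sin(a); X,Y,Z=np.array(P,float)/1000
    return np.array([C[0]+c*X-s*Y,C[1]+s*X+c*Y,Z])
def w2j(W,C=C):
    a=np.deg2rad(C[2]); c,s=np.cos(a),np.sin(a); x,y=W[0]-C[0],W[1]-C[1]
    return np.array([c*x+s*y,-s*x+c*y,W[2]])*1000
E
python3 - <<'E'
from h import *
for n,(x0,x1,y0,y1),f in(("top",(205,305,145,240),6),("side",(225,310,165,245),8)):
    p=capture(n)
    im=np.ascontiguousarray(cv2.resize(p["img"][y0:y1,x0:x1][...,::-1],None,fx=f,fy=f,interpolation=cv2.INTER_CUBIC))
    def L(pts,col):
        u=np.array([w2px(p,j2w(a)) for a in pts]); u=(u-[x0,y0]+.5)*f-.5
        cv2.polylines(im,[u.round().astype(np.int32)],False,col,1,cv2.LINE_AA)
    L([(-100,-120,10),(100,-120,10),(100,120,10),(-100,120,10),(-100,-120,10)],(0,0,255))
    L([(45,-93,61),(84,-93,61),(84,-63,61),(45,-63,61),(45,-93,61)],(0,0,255))
    L([(-81.5,-91,60),(11.5,-91,60),(11.5,-65,60),(-81.5,-65,60),(-81.5,-91,60)],(255,0,0))
    L([(-79,-78,86),(-61,-78,86)],(0,255,0));L([(-70,-88,86),(-70,-68,86)],(0,255,0))
    L([(10,104,64),(54,104,64)],(255,0,255))
    for th in(.3,.6,.9,1.2):
        L([(32,104-np.cos(th)*r-np.sin(th)*6,64+np.sin(th)*r+6*np.cos(th)) for r in(0,85,166)],(0,128,255))
    cv2.imwrite(f"pics/ov_{n}.png",im)
    for l in("jig","slot_mid","keeper_mouth","knob_grip","bar_push"):
        for r in spot_point(p,l)[:1]:
            z={"jig":0,"slot_mid":.06,"keeper_mouth":.046,"knob_grip":.086,"bar_push":.1}[l]
            print(n,l,round(r["conf"],2),w2j(ray_at_z(p,r["at"][0]*512-.5,r["at"][1]*384-.5,z)).round())
E
```

```text
top jig 0.6 [-5.  5.  0.]
top slot_mid 0.82 [-40. -74.  60.]
top keeper_mouth 0.87 [ 59. -69.  46.]
top knob_grip 0.43 [-54. -76.  86.]
top bar_push 0.82 [ 37.  54. 100.]
side jig 0.63 [-11. -15.   0.]
side slot_mid 0.76 [-33. -78.  60.]
side keeper_mouth 0.92 [ 56. -95.  46.]
side knob_grip 0.47 [ -68. -100.   86.]
```

View pics/ov_top.png

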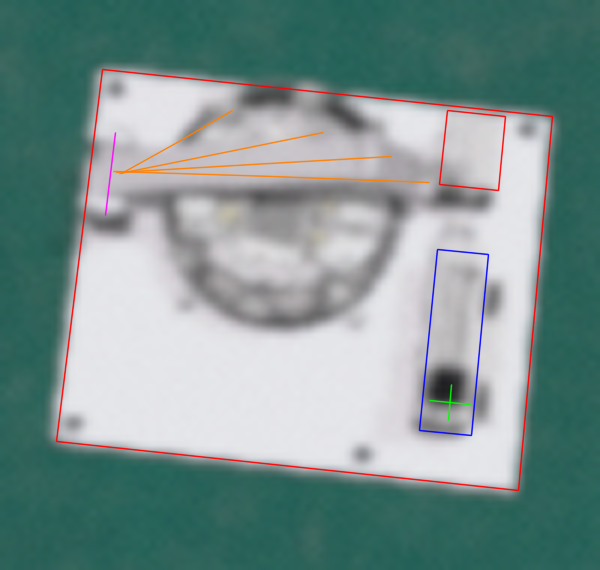

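View pics/ov_side.png

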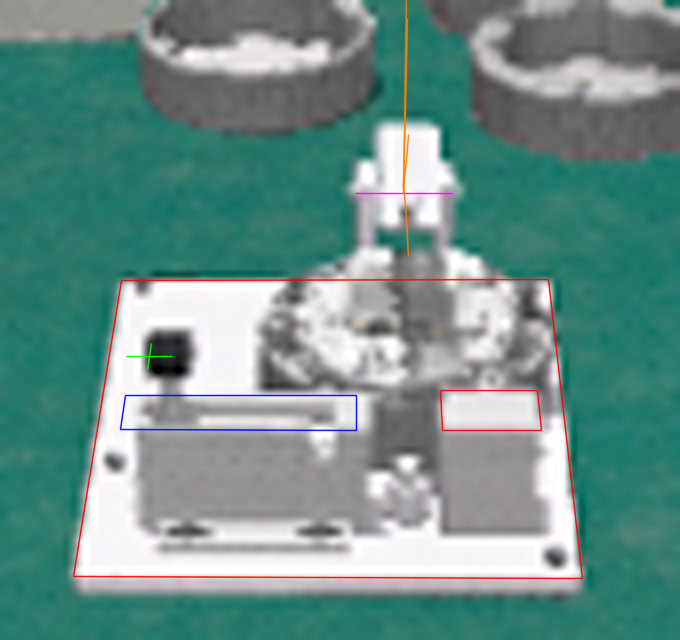

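Run:
```python
from h import *
for n in("top","side"):
    P=np.load(n+"P.npy").reshape(-1,3); J=np.array([w2j(x) for x in P[(abs(P[:,0]-.55)<.15)&(abs(P[:,1]-.04)<.25)]])
    m=(abs(J[:,0]-32)<12)&(J[:,2]>61)
    K=J[m]; K=K[np.argsort(K[:,1])]; print(n,len(K)); print(K[:: max(1,len(K)//25)].round().tolist())
    m=(abs(J[:,1]+78)<12)&(abs(J[:,0]+62)<14)&(J[:,2]>66); print("knob",J[m].round().tolist()[:12],J[m].mean(0).round(1),len(J[m]))
```

```text
top 471
[[43.0, -85.0, 71.0], [29.0, -58.0, 142.0], [23.0, -48.0, 141.0], [29.0, -41.0, 147.0], [30.0, -35.0, 155.0], [32.0, -29.0, 165.0], [36.0, -23.0, 161.0], [31.0, -17.0, 152.0], [32.0, -12.0, 149.0], [38.0, -5.0, 146.0], [20.0, 2.0, 140.0], [21.0, 8.0, 133.0], [24.0, 14.0, 132.0], [24.0, 20.0, 128.0], [24.0, 25.0, 127.0], [30.0, 32.0, 123.0], [28.0, 38.0, 116.0], [31.0, 44.0, 116.0], [21.0, 50.0, 61.0], [38.0, 57.0, 105.0], [23.0, 64.0, 102.0], [28.0, 71.0, 91.0], [40.0, 79.0, 86.0], [24.0, 86.0, 86.0], [31.0, 94.0, 78.0], [35.0, 100.0, 74.0], [29.0, 109.0, 68.0]]
knob [[-48.0, -66.0, 68.0], [-55.0, -69.0, 91.0], [-55.0, -72.0, 94.0], [-55.0, -75.0, 93.0], [-55.0, -78.0, 94.0], [-54.0, -81.0, 93.0], [-54.0, -84.0, 91.0], [-59.0, -69.0, 94.0], [-57.0, -72.0, 89.0], [-59.0, -75.0, 98.0], [-58.0, -78.0, 94.0], [-58.0, -81.0, 96.0]] [-62.8 -77.2  91.5] 45
side 109
[[33.0, -78.0, 153.0], [30.0, -74.0, 151.0], [37.0, -52.0, 129.0], [43.0, -50.0, 132.0], [21.0, -50.0, 132.0], [24.0, -49.0, 138.0], [40.0, -48.0, 127.0], [40.0, -46.0, 137.0], [27.0, -45.0, 136.0], [43.0, -44.0, 143.0], [37.0, -43.0, 142.0], [33.0, -42.0, 142.0], [40.0, -41.0, 141.0], [30.0, -40.0, 145.0], [43.0, -39.0, 147.0], [33.0, -38.0, 150.0], [33.0, -37.0, 146.0], [24.0, -36.0, 153.0], [33.0, -36.0, 153.0], [40.0, -36.0, 153.0], [27.0, -34.0, 152.0], [21.0, -33.0, 155.0], [37.0, -32.0, 162.0], [37.0, -32.0, 151.0], [34.0, -31.0, 154.0], [33.0, -29.0, 160.0], [30.0, -27.0, 159.0], [30.0, -25.0, 162.0]]
knob [[-67.0, -76.0, 96.0], [-64.0, -75.0, 95.0], [-61.0, -78.0, 97.0], [-58.0, -76.0, 96.0], [-55.0, -77.0, 96.0], [-70.0, -78.0, 93.0], [-67.0, -80.0, 95.0], [-64.0, -82.0, 96.0], [-61.0, -80.0, 94.0], [-57.0, -82.0, 95.0], [-54.0, -84.0, 97.0], [-70.0, -81.0, 92.0]] [-61.9 -81.9  86.2] 45
```

```bash
python3 -m inch '[0,0,0,0,0,50,1, 0,0,0,10,-15,50,1, 0,0,-0.15,29,-47,0,1, 0,0,-0.15,29,-47,0,1, 0,0,-0.15,29,-47,0,1]' 20; python3 -m inch '[0,0,-0.15,29,-47,0,1, 0,0,-0.15,29,-47,0,1, 0,0,-0.15,29,-47,0,1, 0,0,-0.15,29,-47,0,1, 0,0,-0.15,29,-47,0,1]'
```

```text
clock: 3.12
position: [0.3411, 0.472, 0.2962]
tool_rot: [3.141, -0.0, 2.318]
force: [0.6, 0.9, -0.0]
width: 0.0001
clock: 3.75
position: [0.486, 0.237, 0.2963]
tool_rot: [3.141, -0.001, 1.568]
force: [1.1, 1.0, 0.1]
width: 0.0001
```

```bash
python3 -m inch '[0,0,-0.055,35,-59,-20,1, 0,0,-0.055,35,-59,-30,1, 0,0,-0.055,35,-59,-40,1, 0,0,0,0,0,-40,1, 0,0,0,0,0,0,1]'
```

```text
clock: 4.38
position: [0.5712, 0.0906, 0.1799]
tool_rot: [-3.138, 0.002, 1.407]
force: [0.1, 0.6, 0.5]
width: -0.0002
```

```bash
python3 -m inch '[0,0,0,10,-16,0,1, 0,0,0,10,-16,0,1, 0,0,0,0,0,0,1]'
python3 - <<'E'
from h import *
for n in("top","side"):
    p=capture(n); x=(205,305,130,225) if n=="top" else (225,325,130,245)
    cv2.imwrite(f"pics/a_{n}.png",cv2.resize(p["img"][x[2]:x[3],x[0]:x[1]][...,::-1],None,fx=5,fy=5,interpolation=cv2.INTER_CUBIC))
print(w2j(read_state()["position"]))
E
```

```text
clock: 4.75
position: [0.5937, 0.0582, 0.1832]
tool_rot: [3.14, -0.0, 1.406]
force: [-0.6, 0.1, 0.2]
width: 0.0
[ 33.78573983  21.07706502 182.56487442]
```

View pics/a_side.png

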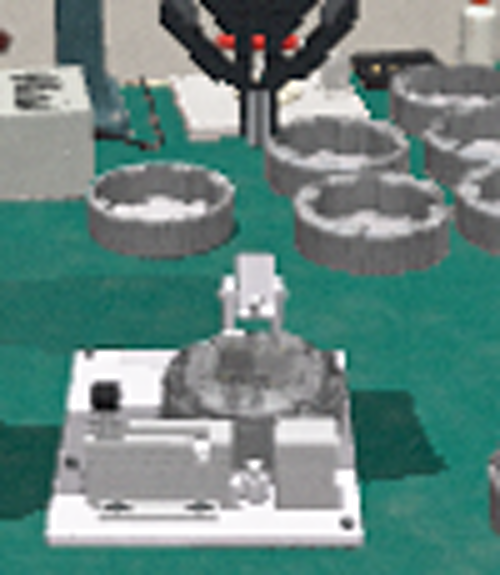

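View pics/a_top.png

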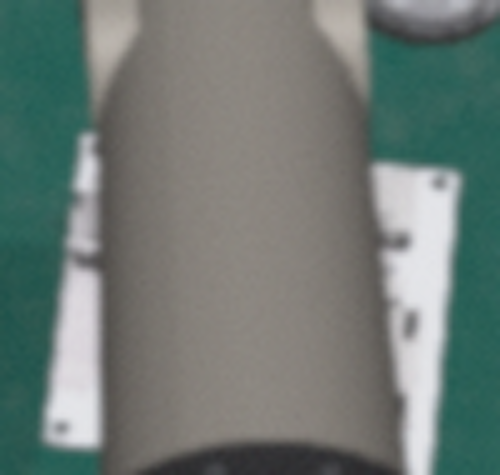

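The side view shows the shut fingers (258,115) in line with the bar end (255,275), about 45 mm above it. I'm descending now.

```bash
python3 -m inch '[0,0,0,0,0,-15,1, 0,0,0,0,0,-15,1, 0,0,0,0,0,-4,1]'; for i in 1; do python3 -m inch '[0,0,0,0,0,-4,1, 0,0,0,0,0,-4,1]'; done; python3 -m inch '[0,0,0,0,0,-4,1, 0,0,0,0,0,-4,1]'
```

```text
clock: 5.22
position: [0.5918, 0.0594, 0.1463]
tool_rot: [-3.139, 0.001, 1.408]
force: [0.2, -0.1, -0.1]
width: -0.0001
clock: 5.48
position: [0.5929, 0.0593, 0.1399]
tool_rot: [3.141, -0.0, 1.408]
force: [-0.8, 0.6, 0.1]
width: 0.0003
clock: 5.72
position: [0.5928, 0.0593, 0.1318]
tool_rot: [3.141, -0.0, 1.408]
force: [0.1, -0.0, 0.4]
width: -0.0
```

```bash
python3 -m inch '[0,0,0,0,0,-3,1, 0,0,0,0,0,-3,1]'; python3 -m inch '[0,0,0,0,0,-3,1, 0,0,0,0,0,-3,1]';python3 -m inch '[0,0,0,0,0,-3,1, 0,0,0,0,0,-3,1]'
```

```text
clock: 5.98
position: [0.5927, 0.0593, 0.1258]
tool_rot: [3.142, -0.0, 1.408]
force: [-0.5, 0.5, -0.2]
width: 0.0003
clock: 6.22
position: [0.5927, 0.0593, 0.1198]
tool_rot: [3.142, -0.0, 1.408]
force: [0.2, 0.1, 0.2]
width: 0.0002
clock: 6.48
position: [0.5927, 0.0593, 0.1138]
tool_rot: [-3.142, -0.0, 1.408]
force: [0.2, -0.1, 0.1]
width: -0.0003
```

Run:
```python
from h import *
p=capture("side"); x=(225,325,130,245)
cv2.imwrite(f"pics/b_side.png",cv2.resize(p["img"][x[2]:x[3],x[0]:x[1]][...,::-1],None,fx=5,fy=5,interpolation=cv2.INTER_CUBIC))
```

```text
(no output)
```

View pics/b_side.png

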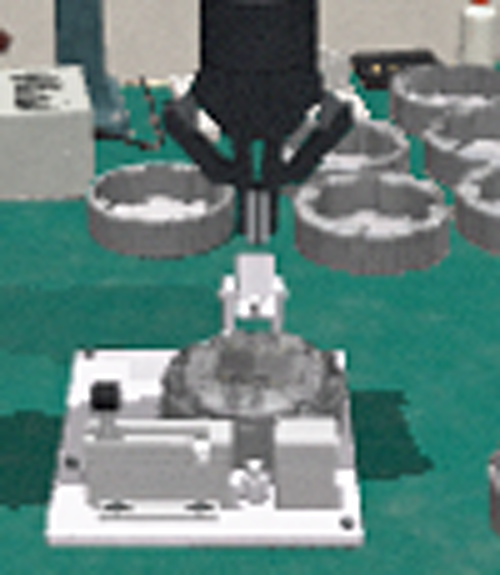

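Run:
```python
from h import *
p=capture("side")
s=read_state(); u=np.array(w2px(p,s["position"])); print(u,(u-[225,130]+.5)*5, s["position"], s["tool_rot"])
def reg(x0,x1,y0,y1):
  for v in range(y0,y1,2):
    print(v,[w2j(px2w(p,uu,v)).round().astype(int).tolist() for uu in range(x0,x1,3)])
reg(272,282,165,200)
```

```text
[275.74402631 186.92341061] [256.22013154 287.11705303] [0.59251266 0.05924924 0.11361295] [-3.14110156e+00  2.14469044e-04  1.40772946e+00]
165 [[21, 14, 196], [31, 9, 198], [40, 12, 197], [50, 15, 196]]
167 [[21, 10, 191], [31, 8, 192], [40, 12, 190], [50, 17, 188]]
169 [[21, 13, 183], [31, 8, 185], [40, 8, 185], [63, 418, 1]]
171 [[21, 13, 176], [31, 8, 178], [40, 10, 177], [62, 402, -1]]
173 [[21, 13, 169], [31, 8, 171], [40, 12, 169], [61, 369, 4]]
175 [[21, 13, 161], [31, 9, 163], [40, 11, 162], [61, 353, 2]]
177 [[22, 330, 4], [31, 10, 156], [40, 5, 158], [61, 337, 0]]
179 [[22, 312, 3], [35, 321, -2], [47, 314, 1], [60, 306, 5]]
181 [[21, -30, 160], [30, -30, 161], [40, -34, 162], [59, 293, 2]]
183 [[21, -32, 155], [30, -30, 153], [40, -31, 154], [59, 275, 2]]
185 [[21, -35, 149], [30, -38, 150], [40, -38, 150], [59, 256, 2]]
187 [[21, -37, 143], [30, -40, 144], [40, -42, 145], [54, 96, 75]]
189 [[21, -45, 140], [30, -72, 154], [40, -41, 138], [54, 94, 68]]
191 [[21, -47, 134], [30, -73, 147], [40, -48, 134], [54, 92, 61]]
193 [[22, 188, 1], [30, -51, 129], [40, -47, 127], [54, 101, 48]]
195 [[21, 174, 0], [33, 172, 1], [45, 167, 4], [54, 100, 40]]
197 [[21, 50, 59], [32, 57, 55], [42, 54, 57], [53, 54, 57]]
199 [[21, 42, 56], [32, 55, 48], [42, 49, 52], [52, 35, 60]]
```

Run:
```python
from h import *
p=capture("side")
for w in([.243,.629,.195],[.5937,.0582,.1832],[.5925,.0592,.1136],[.5925,.0592,.1136+.038]): print(w,np.round(w2px(p,w),1))
```

```text
[0.243, 0.629, 0.195] [178.1 121.1]
[0.5937, 0.0582, 0.1832] [276.3 168. ]
[0.5925, 0.0592, 0.1136] [275.7 186.9]
[0.5925, 0.0592, 0.1516] [275.8 176.7]
```

```bash
for k in 1; do python3 -m inch '[0,0,0,0,0,-3,1, 0,0,0,0,0,-2,1]'; done; python3 -m inch '[0,0,0,0,0,-2,1, 0,0,0,0,0,-2,1]'; python3 -m inch '[0,0,0,0,0,-2,1]';python3 -m inch '[0,0,0,0,0,-2,1]'
```

```text
clock: 6.88
position: [0.5927, 0.0593, 0.1088]
tool_rot: [-3.142, -0.0, 1.408]
force: [-0.6, 0.9, 0.6]
width: 0.0
clock: 7.12
position: [0.5927, 0.0593, 0.1049]
tool_rot: [-3.142, -0.0, 1.408]
force: [0.1, 0.4, -0.1]
width: 0.0
clock: 7.25
position: [0.5927, 0.0593, 0.1028]
tool_rot: [-3.142, -0.0, 1.408]
force: [0.1, 0.5, 0.8]
width: -0.0002
clock: 7.38
position: [0.5927, 0.0592, 0.1008]
tool_rot: [-3.142, 0.0, 1.408]
force: [-0.3, 0.4, -0.4]
width: 0.0001
```

```bash
for k in 1; do python3 -m inch '[0,0,0,0,0,-2,1]'; done; python3 -m inch '[0,0,0,0,0,-2,1]'; python3 -m inch '[0,0,0,0,0,-2,1]';python3 -m inch '[0,0,0,0,0,-2,1]'
python3 - <<'E'
from h import *
p=capture("side"); x=(225,325,130,245)
cv2.imwrite(f"pics/c_side.png",cv2.resize(p["img"][x[2]:x[3],x[0]:x[1]][...,::-1],None,fx=5,fy=5,interpolation=cv2.INTER_CUBIC))
E
```

```text
clock: 7.5
position: [0.5928, 0.0593, 0.0989]
tool_rot: [3.142, -0.0, 1.408]
force: [0.4, -0.1, -0.1]
width: -0.0003
clock: 7.62
position: [0.5928, 0.0593, 0.0969]
tool_rot: [3.142, -0.0, 1.408]
force: [0.2, 0.2, 0.5]
width: -0.0001
clock: 7.75
position: [0.5928, 0.0593, 0.0949]
tool_rot: [3.142, -0.0, 1.408]
force: [-0.3, -0.1, 0.3]
width: -0.0002
clock: 7.88
position: [0.5927, 0.0593, 0.0929]
tool_rot: [-3.142, -0.0, 1.408]
force: [0.5, -0.0, 1.0]
width: 0.0001
```

View pics/c_side.png

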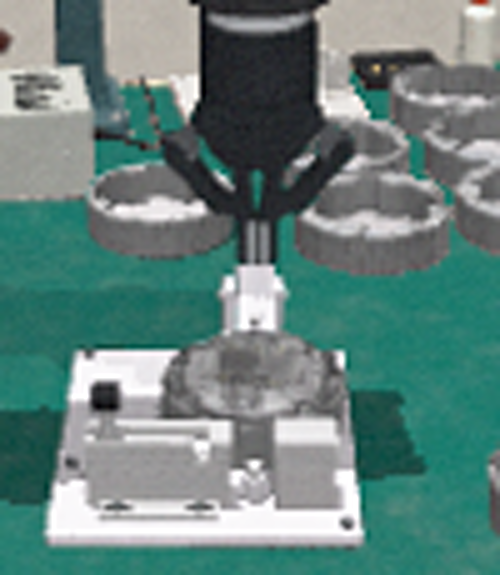

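Run:
```python
from h import *
p=capture("side")
for v in range(165,205,2):
    print(v,[w2j(px2w(p,uu,v)).round().astype(int).tolist() for uu in (274,277,280)])
```

```text
165 [[27, 7, 200], [45, 459, 3], [46, 5, 200]]
167 [[27, 6, 193], [37, 28, 183], [47, 4, 194]]
169 [[27, 8, 185], [37, 28, 176], [47, 10, 184]]
171 [[27, 11, 177], [37, 9, 178], [47, 9, 177]]
173 [[27, 9, 170], [37, 13, 169], [47, 10, 170]]
175 [[27, 13, 161], [37, 8, 163], [47, 11, 162]]
177 [[28, 15, 153], [37, 8, 156], [47, 14, 153]]
179 [[28, 12, 147], [37, 10, 148], [47, 17, 145]]
181 [[28, 14, 139], [37, 11, 141], [47, 15, 138]]
183 [[27, -34, 155], [37, -34, 155], [55, 272, 4]]
185 [[27, -39, 151], [37, -39, 151], [50, 116, 73]]
187 [[27, -41, 145], [37, -40, 144], [50, 95, 75]]
189 [[27, -43, 139], [37, -46, 140], [50, 93, 68]]
191 [[27, -48, 134], [37, -46, 133], [50, 92, 60]]
193 [[27, -50, 128], [36, -78, 143], [50, 98, 49]]
195 [[27, -53, 122], [37, -55, 124], [50, 98, 41]]
197 [[28, 66, 50], [39, 53, 57], [49, 50, 59]]
199 [[28, 42, 55], [39, 45, 54], [49, 51, 50]]
201 [[28, 25, 57], [38, 24, 58], [48, 22, 59]]
203 [[28, 10, 58], [38, 12, 56], [48, 10, 58]]
```

```bash
for k in 1; do python3 -m inch '[0,0,0,0,0,-2,1]'; done; python3 -m inch '[0,0,0,0,0,-2,1]'; python3 -m inch '[0,0,0,0,0,-2,1]';python3 -m inch '[0,0,0,0,0,-2,1]'
python3 - <<'E'
from h import *
print({k:np.round(v,2).tolist() for k,v in read_state().items()})
p=capture("side")
for v in range(175,205,2):
    print(v,[w2j(px2w(p,uu,v)).round().astype(int).tolist() for uu in (274,277,280)])
E
```

```text
clock: 8.1
position: [0.5928, 0.0593, 0.091]
tool_rot: [3.141, -0.0, 1.408]
force: [0.5, 0.9, 0.1]
width: -0.0
clock: 8.22
position: [0.5928, 0.0593, 0.0889]
tool_rot: [3.142, -0.0, 1.408]
force: [0.5, 0.6, 0.6]
width: 0.0002
clock: 8.35
position: [0.5927, 0.0593, 0.0869]
tool_rot: [-3.142, -0.0, 1.408]
force: [1.4, 0.3, 0.4]
width: 0.0002
clock: 8.48
position: [0.5927, 0.0593, 0.0848]
tool_rot: [-3.142, -0.0, 1.408]
force: [-1.3, -0.1, 0.3]
width: 0.0002
{'clock': 8.48, 'joint_positions': [-0.61, 0.47, 0.53, 1.91, -0.31, 0.84, -0.09], 'qvel': [0.01, 0.02, -0.01, 0.01, -0.02, -0.03, 0.01], 'joint_torque': [-0.19, -80.87, 13.01, -36.76, 0.04, 0.09, -0.04], 'position': [0.59, 0.06, 0.08], 'tool_rot': [-3.14, -0.0, 1.41], 'force': [-1.32, -0.13, 0.33], 'ft_torque': [-0.05, -0.02, 0.01], 'width': 0.0}
175 [[27, 7, 164], [37, 8, 163], [47, 7, 164]]
177 [[28, 17, 152], [37, 13, 154], [47, 14, 154]]
179 [[28, 15, 146], [37, 9, 149], [47, 12, 147]]
181 [[28, 16, 138], [37, 12, 140], [47, 14, 139]]
183 [[28, 14, 132], [38, 13, 132], [47, 12, 132]]
185 [[18, -1019, 644], [37, 9, 126], [50, 114, 74]]
187 [[27, -41, 145], [37, -42, 145], [50, 96, 75]]
189 [[27, -46, 140], [37, -41, 138], [50, 97, 66]]
191 [[27, -45, 133], [37, -45, 132], [50, 91, 61]]
193 [[27, -53, 130], [37, -50, 128], [50, 91, 53]]
195 [[27, -53, 123], [37, -53, 123], [50, 96, 42]]
197 [[27, -57, 117], [36, -79, 129], [49, 56, 56]]
199 [[28, 50, 51], [39, 48, 52], [49, 50, 51]]
201 [[28, 22, 59], [38, 24, 57], [48, 22, 59]]
203 [[28, 11, 57], [38, 11, 57], [48, 12, 56]]
```

```bash
python3 -m inch '[0,0,0,0,0,-3,1, 0,0,0,0,0,-3,1]'; python3 -m inch '[0,0,0,0,0,-3,1, 0,0,0,0,0,-3,1]';python3 -m inch '[0,0,0,0,0,-3,1,0,0,0,0,0,-3,1]'; python3 -m inch '[0,0,0,0,0,-3,1,0,0,0,0,0,0,1]'
python3 - <<'E'
from h import *
p=capture("side")
for v in range(179,215,2):
    print(v,[w2j(px2w(p,uu,v)).round().astype(int).tolist() for uu in (274,277,280)])
E
```

```text
clock: 8.78
position: [0.5927, 0.0593, 0.0788]
tool_rot: [-3.142, -0.0, 1.408]
force: [-0.2, -0.4, 1.4]
width: -0.0
clock: 9.02
position: [0.5927, 0.0593, 0.0727]
tool_rot: [-3.142, 0.0, 1.408]
force: [-0.6, -1.2, 0.6]
width: -0.0002
clock: 9.28
position: [0.5927, 0.0593, 0.0668]
tool_rot: [-3.142, -0.0, 1.408]
force: [-1.0, 0.7, 1.3]
width: -0.0002
clock: 9.52
position: [0.5925, 0.0593, 0.0637]
tool_rot: [-3.141, 0.0, 1.408]
force: [-1.1, -0.5, -0.1]
width: 0.0001
179 [[27, 8, 149], [37, 10, 148], [47, 8, 149]]
181 [[28, 7, 143], [37, 8, 142], [47, 6, 143]]
183 [[28, 12, 132], [38, 14, 132], [48, 17, 130]]
185 [[28, 13, 125], [37, 10, 126], [47, 12, 125]]
187 [[28, 13, 117], [38, 9, 119], [48, 16, 116]]
189 [[28, 11, 111], [38, 9, 112], [50, 96, 67]]
191 [[28, 27, 95], [38, 12, 103], [50, 97, 58]]
193 [[28, 0, 102], [37, -1, 102], [50, 98, 49]]
195 [[27, -34, 112], [37, -32, 111], [50, 92, 44]]
197 [[27, -52, 115], [37, -53, 115], [49, 55, 56]]
199 [[27, -53, 108], [37, -55, 109], [49, 49, 52]]
201 [[27, -56, 103], [37, -56, 103], [48, 24, 57]]
203 [[27, -58, 97], [37, -58, 96], [48, 8, 59]]
205 [[27, -60, 90], [37, -60, 90], [48, -4, 58]]
207 [[27, -60, 83], [37, -63, 85], [48, -16, 57]]
209 [[28, -25, 55], [38, -16, 50], [47, -26, 56]]
211 [[27, -35, 53], [37, -30, 50], [47, -38, 55]]
213 [[27, -41, 49], [38, 19, 12], [46, -62, 62]]
```

```bash
python3 -m inch '[0,0,0,0,0,-3,1, 0,0,0,0,0,-3,1]'; python3 -m inch '[0,0,0,0,0,-3,1, 0,0,0,0,0,-3,1]';python3 -m inch '[0,0,0,0,0,-3,1]'; python3 -m inch '[0,0,0,0,0,-2,1,0,0,0,0,0,0,1]'
python3 - <<'E'
from h import *
p=capture("side")
for v in range(187,219,2):
    print(v,[w2j(px2w(p,uu,v)).round().astype(int).tolist() for uu in (273,274,277,280)])
x=(225,325,130,245)
cv2.imwrite(f"pics/d_side.png",cv2.resize(p["img"][x[2]:x[3],x[0]:x[1]][...,::-1],None,fx=5,fy=5,interpolation=cv2.INTER_CUBIC))
E
```

```text
clock: 9.82
position: [0.5928, 0.0593, 0.0579]
tool_rot: [3.141, -0.0, 1.408]
force: [0.1, -0.2, -0.3]
width: -0.0003
clock: 10.07
position: [0.5927, 0.0592, 0.0517]
tool_rot: [-3.142, 0.0, 1.408]
force: [1.2, -0.7, 1.5]
width: -0.0
clock: 10.2
position: [0.5927, 0.0592, 0.0487]
tool_rot: [-3.141, 0.0, 1.408]
force: [-0.2, -1.3, 0.2]
width: 0.0002
clock: 10.45
position: [0.5926, 0.0593, 0.0468]
tool_rot: [-3.141, 0.0, 1.408]
force: [0.3, 0.3, 0.1]
width: 0.0001
187 [[24, 14, 117], [28, 12, 118], [38, 12, 118], [48, 11, 118]]
189 [[24, 13, 110], [28, 12, 110], [38, 7, 113], [48, 9, 112]]
191 [[24, 12, 103], [28, 15, 101], [38, 12, 103], [48, 14, 101]]
193 [[24, 12, 95], [28, 6, 98], [38, 12, 95], [48, 13, 95]]
195 [[24, 24, 81], [28, 23, 82], [38, 8, 90], [50, 102, 39]]
197 [[24, 6, 83], [28, 10, 81], [38, 9, 82], [49, 56, 56]]
199 [[24, -13, 86], [28, -7, 83], [37, -10, 84], [49, 48, 52]]
201 [[24, -31, 88], [27, -24, 85], [37, -25, 85], [49, 25, 57]]
203 [[24, -42, 87], [27, -45, 89], [37, -45, 89], [48, 9, 58]]
205 [[24, -58, 89], [27, -59, 90], [37, -60, 90], [48, -1, 56]]
207 [[24, -61, 83], [27, -58, 82], [37, -58, 82], [48, -13, 55]]
209 [[24, -62, 77], [27, -58, 74], [37, -60, 76], [47, -25, 55]]
211 [[24, -61, 68], [27, -56, 66], [37, -62, 69], [47, -37, 54]]
213 [[24, -59, 60], [27, -61, 61], [37, -64, 63], [47, -61, 61]]
215 [[24, -63, 55], [27, -63, 55], [37, -66, 57], [46, -75, 62]]
217 [[24, -48, 38], [27, -43, 35], [37, -47, 37], [46, -87, 63]]
```

View pics/d_side.png

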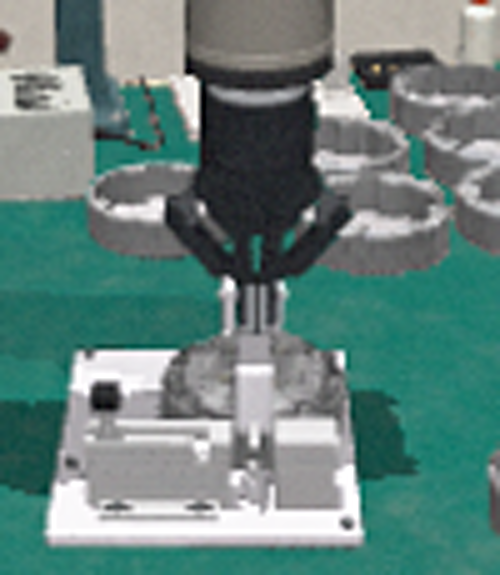

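```bash
python3 -m inch '[0,0,0,0,0,-2,1]'; python3 -m inch '[0,0,0,0,0,-2,1]';python3 -m inch '[0,0,0,0,0,-1,1]'; python3 -m inch '[0,0,0,0,0,-1,1,0,0,0,0,0,0,1]'
python3 - <<'E'
from h import *
p=capture("side")
for v in range(193,219,1):
    print(v,[w2j(px2w(p,uu,v)).round().astype(int).tolist() for uu in (273,274,277,278)])
E
```

```text
clock: 10.62
position: [0.5929, 0.0593, 0.0451]
tool_rot: [3.141, -0.0, 1.408]
force: [0.5, -0.8, 0.2]
width: -0.0
clock: 10.75
position: [0.5928, 0.0593, 0.043]
tool_rot: [3.141, -0.0, 1.408]
force: [-0.2, -1.6, -0.2]
width: 0.0
clock: 10.88
position: [0.5927, 0.0593, 0.0418]
tool_rot: [-3.141, 0.0, 1.408]
force: [-1.3, -0.9, 0.3]
width: 0.0
clock: 11.12
position: [0.5926, 0.0593, 0.0409]
tool_rot: [-3.141, -0.0, 1.408]
force: [-0.2, -0.1, 0.6]
width: 0.0004
193 [[24, 14, 94], [28, 16, 93], [38, 14, 94], [41, 8, 97]]
194 [[24, 12, 91], [28, 11, 92], [38, 10, 92], [41, 10, 92]]
195 [[24, 13, 87], [28, 13, 87], [38, 11, 88], [41, 4, 92]]
196 [[24, 26, 76], [28, 25, 77], [38, 9, 85], [41, 9, 85]]
197 [[24, 20, 75], [28, 22, 74], [38, 9, 81], [41, 21, 75]]
198 [[24, 12, 76], [28, 12, 76], [38, 9, 78], [41, 12, 76]]
199 [[24, 2, 78], [28, 0, 79], [38, 2, 78], [41, 5, 76]]
200 [[24, -8, 79], [28, -8, 80], [38, -3, 77], [41, -4, 77]]
201 [[24, -9, 76], [28, -14, 79], [37, -14, 79], [41, -11, 77]]
202 [[24, -19, 78], [28, -18, 77], [37, -17, 77], [41, -22, 79]]
203 [[24, -26, 78], [27, -23,
[... 310 characters left out ...]
 81], [27, -60, 79], [37, -60, 79], [40, -58, 78]]
209 [[24, -60, 76], [27, -61, 76], [37, -61, 76], [40, -60, 76]]
210 [[24, -62, 73], [27, -60, 72], [37, -59, 71], [40, -62, 73]]
211 [[24, -64, 70], [27, -58, 67], [37, -60, 68], [40, -59, 68]]
212 [[24, -62, 65], [27, -59, 64], [37, -60, 64], [40, -59, 64]]
213 [[24, -58, 59], [27, -60, 61], [37, -59, 60], [40, -62, 62]]
214 [[24, -61, 57], [27, -59, 56], [37, -62, 58], [40, -61, 57]]
215 [[24, -61, 53], [27, -66, 57], [37, -65, 56], [40, -63, 55]]
216 [[24, -59, 49], [27, -62, 50], [37, -57, 48], [40, -64, 52]]
217 [[24, -59, 45], [27, -60, 45], [37, -64, 48], [40, -61, 46]]
218 [[24, -60, 41], [27, -62, 43], [37, -65, 44], [40, -62, 42]]
```

```bash
cat >> h.py <<'E'
def barang():
    p=capture("side"); d=p["range_z"]; T=np.linalg.inv(p["camera_from_world"])
    Q=[]
    for v in range(198,212):
        for u in range(270,284):
            j=w2j(px2w(p,u,v))
            if -58<j[1]<4 and 23<j[0]<41 and 60<j[2]<110: Q.append(j)
    Q=np.array(Q)
    th=np.arctan2(Q[:,2]-70,104-Q[:,1]); print("bar angle est",np.median(th).round(4),len(Q))
E
python3 -m inch '[0,0,0,0,0,-1,1]'; python3 -m inch '[0,0,0,0,0,-1,1,0,0,0,0,0,0,1]'; python3 -c "from h import *; barang()"
```

```text
clock: 11.3
position: [0.5928, 0.0593, 0.04]
tool_rot: [3.141, -0.0, 1.408]
force: [-0.4, -1.2, 1.2]
width: 0.0001
clock: 11.55
position: [0.5927, 0.0593, 0.0389]
tool_rot: [-3.141, 0.0, 1.408]
force: [0.3, 0.4, -0.0]
width: -0.0001
bar angle est 0.0444 53
```

```bash
python3 -m inch '[0,0,0,0,0,-1,1,0,0,0,0,0,0,1]'; python3 -c "from h import *; barang()"; python3 -m inch '[0,0,0,0,0,-0.5,1,0,0,0,0,0,0,1]'; python3 -c "from h import *; barang()"
```

```text
clock: 11.85
position: [0.5927, 0.0593, 0.0379]
tool_rot: [-3.141, 0.0, 1.408]
force: [0.3, -0.5, -0.4]
width: -0.0001
bar angle est 0.0346 55
clock: 12.15
position: [0.5927, 0.0593, 0.0374]
tool_rot: [-3.142, -0.0, 1.408]
force: [-0.4, -0.6, -0.4]
width: -0.0002
bar angle est 0.0303 48
```

```bash
python3 -m inch '[0,0,0,0,0,-0.5,1,0,0,0,0,0,0,1]'; python3 -c "
from h import *; barang(); s=read_state(); print(s['force'],s['ft_torque'],s['joint_torque'],s['joint_positions'])"
```

```text
clock: 12.45
position: [0.5927, 0.0593, 0.0369]
tool_rot: [-3.141, -0.0, 1.408]
force: [0.3, 0.4, 0.4]
width: -0.0002
bar angle est 0.0256 51
[ 0.32147224 -0.09889262 -0.93822526] [ 0.0019898   0.00537743 -0.03268229] [ 1.61931943e-02 -8.54528689e+01  1.38565859e+01 -3.33776343e+01
  1.45179208e-02 -5.78386505e-03  3.02259854e-03] [-0.58109005  0.53171871  0.4873542   1.93654764 -0.35285133  0.75749855
 -0.0541116 ]
```

```bash
cat > t.py <<'E'
from h import *
s=read_state(); print("z",s['position'][2].round(4) if hasattr(s['position'][2],'round') else s['position'][2],np.round(s['joint_torque'],2),np.round(s['force'],1))
E
python3 t.py
python3 -m inch '[0,0,0,0,0,1,1,0,0,0,0,0,0,1]'; python3 t.py; python3 -m inch '[0,0,0,0,0,3,1,0,0,0,0,0,0,1]'; python3 t.py;  python3 -c "from h import *; barang()"
```

```text
z 0.037 [ 2.000e-02 -8.545e+01  1.386e+01 -3.338e+01  1.000e-02 -1.000e-02
  0.000e+00] [ 0.3 -0.1 -0.9]
clock: 12.75
position: [0.5928, 0.0593, 0.0381]
tool_rot: [3.142, -0.0, 1.408]
force: [-0.7, -0.8, -0.2]
width: 0.0001
z 0.0381 [-1.000e-02 -8.539e+01  1.385e+01 -3.348e+01  3.000e-02  3.000e-02
 -1.000e-02] [-0.7 -0.8 -0.2]
clock: 13.0
position: [0.5929, 0.0593, 0.0413]
tool_rot: [3.141, -0.0, 1.408]
force: [-0.4, -0.0, -0.0]
width: -0.0
z 0.0413 [-3.000e-02 -8.518e+01  1.385e+01 -3.375e+01  6.000e-02  1.000e-01
 -4.000e-02] [-0.4 -0.  -0. ]
bar angle est 0.0277 52
```

```bash
python3 -m inch '[0,0,0,0,0,30,1, 0,0,0,-15,-11,30,0.5, 0,0,0,-35,-25,0,0.5, 0,0,0,-35,-25,0,0.5, 0,0,0,-26,-20,0,0.5]'; python3 -m inch '[0,0,0,0,0,0,0.5]'
python3 - <<'E'
from h import *
print(w2j(read_state()["position"]).round(1))
barang()
p=capture("side"); x=(215,315,130,245)
cv2.imwrite(f"pics/e_side.png",cv2.resize(p["img"][x[2]:x[3],x[0]:x[1]][...,::-1],None,fx=5,fy=5,interpolation=cv2.INTER_CUBIC))
E
```

```text
clock: 13.68
position: [0.4802, -0.0226, 0.101]
tool_rot: [-3.141, -0.0, 1.407]
force: [0.8, -0.7, -0.5]
width: 0.0429
clock: 13.8
position: [0.4801, -0.0229, 0.1012]
tool_rot: [-3.141, -0.001, 1.405]
force: [0.4, 1.1, 0.8]
width: 0.0426
[-63.6 -79.1 101.2]
bar angle est 0.0243 51
```

View pics/e_side.png

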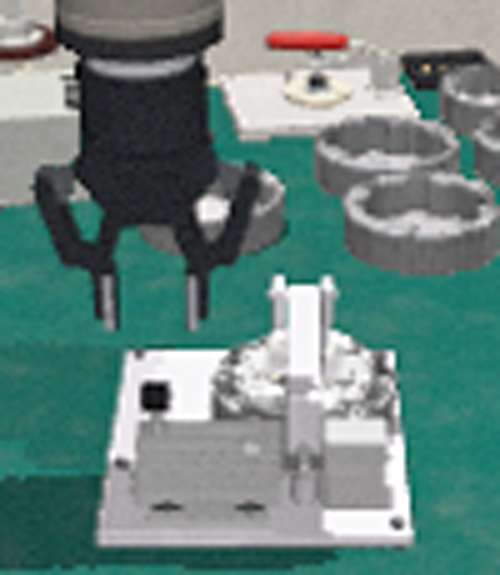

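Run:
```python
from h import *
p=capture("side")
for v in range(180,200,1):
    print(v,[w2j(px2w(p,uu,v)).round().astype(int).tolist() for uu in (235,236,237,253,254,255)])
v=209
print([w2j(px2w(p,uu,v)).round().astype(int).tolist() for uu in range(240,254)])
```

```text
180 [[-89, -89, 193], [-87, -86, 191], [-83, -93, 195], [-36, -91, 194], [-33, -91, 194], [-30, -90, 193]]
181 [[-90, -90, 190], [-86, -91, 191], [-84, -89, 189], [-36, -91, 191], [-33, -90, 190], [-30, -88, 189]]
182 [[-90, -88, 186], [-87, -86, 185], [-84, -91, 187], [-36, -88, 186], [-33, -90, 187], [-30, -89, 186]]
183 [[-90, -92, 185], [-87, -92, 184], [-85, -83, 180], [-36, -93, 185], [-33, -90, 183], [-30, -92, 184]]
184 [[-90, -89, 180], [-87, -93, 182], [-85, -82, 176], [-36, -90, 180], [-33, -91, 180], [-30, -90, 180]]
185 [[-91, -87, 175], [-87, -88, 176], [-84, -88, 176], [-36, -86, 175], [-33, -88, 175], [-30, -84, 174]]
186 [[-91, -85, 171], [-88, -88, 172], [-84, -90, 173], [-36, -87, 172], [-33, -86, 171], [-30, -85, 171]]
187 [[-91, -87, 168], [-87, -91, 170], [-84, -91, 170], [-36, -89, 169], [-33, -90, 170], [-31, -84, 167]]
188 [[-91, -87, 165], [-88, -88, 165], [-85, -86, 165], [-36, -91, 167], [-33, -89, 166], [-31, -84, 163]]
189 [[-92, -84, 160], [-88, -90, 163], [-85, -89, 163], [-37, -89, 163], [-34, -89, 163], [-31, -82, 159]]
190 [[-91, -87, 158], [-89, -8
[... 512 characters left out ...]
3, 172, 1], [-119, 171, 2], [-86, -86, 140], [-37, -89, 142], [-34, -87, 141], [-45, 172, 1]]
196 [[-123, 167, 0], [-118, 162, 2], [-114, 160, 3], [-52, 160, 3], [-48, 165, 1], [-44, 164, 1]]
197 [[-121, 153, 3], [-117, 154, 2], [-114, 160, -1], [-52, 157, 1], [-48, 161, -2], [-44, 156, 1]]
198 [[-121, 150, 0], [-117, 147, 2], [-113, 145, 3], [-51, 149, 1], [-48, 148, 1], [-44, 147, 2]]
199 [[-120, 138, 2], [-116, 143, 0], [-112, 139, 2], [-51, 138, 2], [-47, 140, 1], [-44, 142, 0]]
[[-94, 53, 8], [-90, 51, 9], [-86, 52, 9], [-70, -85, 90], [-67, -85, 90], [-64, -84, 90], [-61, -83, 89], [-57, -87, 91], [-55, -82, 88], [-61, 48, 11], [-58, 50, 10], [-54, 49, 11], [-50, 48, 11], [-47, 51, 9]]
```

```bash
python3 -m inch '[0,0,0,0,0,-20,0.5, 0,0,0,0,0,-20,0.5, 0,0,0,0,0,-12,0.5, 0,0,0,0,0,-11,0.5, 0,0,0,0,0,0,0.5]'
python3 - <<'E'
from h import *
print(w2j(read_state()["position"]).round(1))
p=capture("side"); x=(215,315,130,245)
cv2.imwrite(f"pics/f_side.png",cv2.resize(p["img"][x[2]:x[3],x[0]:x[1]][...,::-1],None,fx=5,fy=5,interpolation=cv2.INTER_CUBIC))
E
```

```text
clock: 14.58
position: [0.4815, -0.0218, 0.0375]
tool_rot: [-3.141, 0.001, 1.408]
force: [-0.2, -0.5, -0.0]
width: 0.0427
[-62.4 -77.8  37.5]
```

View pics/f_side.png

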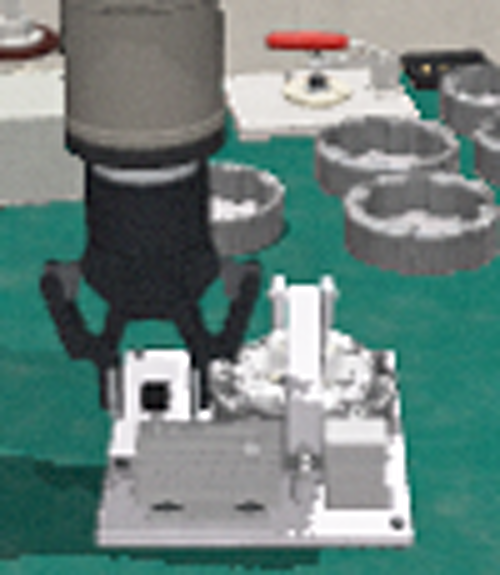

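The open fingers (110 and 200, tips at row 410) straddle the knob at (155,397), and the bar is down. I'm closing the gripper.

```bash
python3 -m inch '[0,0,0,0,0,0,0.6, 0,0,0,0,0,0,0.7]' 20;python3 -m inch '[0,0,0,0,0,0,0.8, 0,0,0,0,0,0,0.85]';python3 -m inch '[0,0,0,0,0,0,0.9]'; python3 t.py
```

```text
clock: 14.88
position: [0.482, -0.0216, 0.0384]
tool_rot: [3.141, -0.0, 1.408]
force: [-0.6, -0.3, -0.1]
width: 0.0255
clock: 15.12
position: [0.482, -0.0216, 0.0383]
tool_rot: [3.141, -0.0, 1.408]
force: [-0.6, 1.0, 7.5]
width: 0.0176
clock: 15.25
position: [0.482, -0.0217, 0.0383]
tool_rot: [3.141, -0.0, 1.408]
force: [-0.9, 0.6, 6.1]
width: 0.0178
z 0.0383 [ 5.000e-02 -6.144e+01  9.130e+00 -2.872e+01  7.000e-02 -3.800e-01
  6.000e-02] [-0.9  0.6  6.1]
```

```bash
python3 -m inch '[0,0,0,0,0,0.5,0.9,0,0,0,0,0,0,0.9]'; python3 -m inch '[0,0,0,1,-0.17,0,0.9,0,0,0,1,-0.17,0,0.9]'; python3 -m inch '[0,0,0,1,-0.17,0,0.9,0,0,0,1,-0.17,0,0.9]'
```

```text
clock: 15.5
position: [0.4817, -0.0216, 0.0385]
tool_rot: [-3.142, -0.0, 1.408]
force: [0.6, 0.7, -1.5]
width: 0.0176
clock: 15.75
position: [0.4836, -0.022, 0.0385]
tool_rot: [-3.141, -0.0, 1.408]
force: [-0.3, 1.5, 0.4]
width: 0.0175
clock: 16.0
position: [0.4857, -0.0224, 0.0384]
tool_rot: [-3.141, -0.0, 1.408]
force: [-0.9, 2.7, 0.1]
width: 0.0175
```

```bash
python3 -m inch '[0,0,0,1.5,-0.2,0,0.9,0,0,0,1.5,-0.2,0,0.9]'; python3 -m inch '[0,0,0,1.5,-0.2,0,0.9,0,0,0,1.5,-0.2,0,0.9]'
```

```text
clock: 16.25
position: [0.4888, -0.0229, 0.0385]
tool_rot: [-3.141, 0.0, 1.408]
force: [-0.8, 0.6, -0.7]
width: 0.0176
clock: 16.5
position: [0.4918, -0.0233, 0.0385]
tool_rot: [-3.141, 0.0, 1.408]
force: [-1.6, -0.0, -0.7]
width: 0.0178
```

```bash
python3 -c "
from h import *
p=capture('side'); x=(215,315,130,245)
cv2.imwrite('pics/g_side.png',cv2.resize(p['img'][x[2]:x[3],x[0]:x[1]][...,::-1],None,fx=5,fy=5,interpolation=cv2.INTER_CUBIC)); print(w2j(read_state()['position']))
barang()"
```

```text
[-51.82653556 -77.62922952  38.46880101]
bar angle est 0.0266 53
```

View pics/g_side.png

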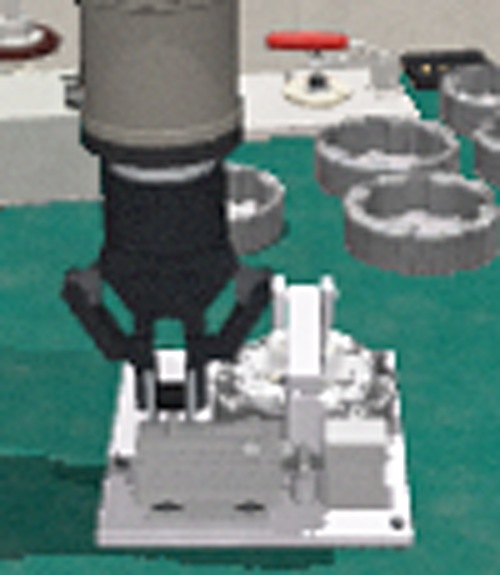

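The gripped knob has moved to col 172, which is about 18 mm of travel. The nose phase comes next.

```bash
python3 -m inch '[0,0,0,1,-0.17,0,0.9,0,0,0,1,-0.17,0,0.9]'; python3 -m inch '[0,0,0,1,-0.17,0,0.9,0,0,0,1,-0.17,0,0.9]'; python3 -m inch '[0,0,0,1,-0.17,0,0.9,0,0,0,1,-0.17,0,0.9]';python3 -m inch '[0,0,0,1,-0.17,0,0.9,0,0,0,1,-0.17,0,0.9]'
```

```text
clock: 16.85
position: [0.4937, -0.0236, 0.0385]
tool_rot: [-3.141, 0.0, 1.408]
force: [-1.1, -0.8, -0.7]
width: 0.0174
clock: 17.1
position: [0.4957, -0.024, 0.0384]
tool_rot: [-3.141, 0.0, 1.408]
force: [-3.0, -0.4, -0.1]
width: 0.0175
clock: 17.35
position: [0.4976, -0.0243, 0.0384]
tool_rot: [-3.141, 0.0, 1.408]
force: [-4.1, -1.4, 1.5]
width: 0.0173
clock: 17.6
position: [0.4993, -0.0246, 0.0384]
tool_rot: [-3.141, 0.0, 1.408]
force: [-7.0, -1.1, 5.9]
width: 0.0173
```

```bash
python3 -m inch '[0,0,0,1,-0.17,0,0.9,0,0,0,1,-0.17,0,0.9]'; python3 -m inch '[0,0,0,1,-0.17,0,0.9]'; python3 -m inch '[0,0,0,1,-0.17,0,0.9]'; python3 -c "
from h import *
barang()"
```

```text
clock: 17.85
position: [0.5007, -0.0248, 0.0384]
tool_rot: [-3.14, -0.0, 1.408]
force: [-8.9, -1.4, 8.4]
width: 0.0173
clock: 17.98
position: [0.5019, -0.025, 0.0384]
tool_rot: [-3.14, -0.0, 1.408]
force: [-8.3, -0.6, 6.4]
width: 0.0174
clock: 18.1
position: [0.5031, -0.0252, 0.0384]
tool_rot: [-3.14, -0.0, 1.408]
force: [-6.9, -1.1, 5.3]
width: 0.0178
bar angle est 0.0063 56
```

```bash
python3 -m inch '[0,0,0,1.5,-0.25,0.2,0.9,0,0,0,1.5,-0.25,0.2,0.9]'; python3 -m inch '[0,0,0,1.5,-0.25,0,0.9,0,0,0,1.5,-0.25,0,0.9]'; python3 -m inch '[0,0,0,1.5,-0.25,0,0.9,0,0,0,1.5,-0.25,0,0.9]'; python3 -m inch '[0,0,0,1.5,-0.25,0,0.9,0,0,0,1.5,-0.25,0,0.9]'
```

```text
clock: 18.4
position: [0.5058, -0.0257, 0.0385]
tool_rot: [-3.14, 0.0, 1.408]
force: [-6.4, -0.8, -2.8]
width: 0.0176
clock: 18.65
position: [0.5088, -0.0262, 0.0385]
tool_rot: [-3.14, 0.0, 1.408]
force: [-5.7, -1.8, -1.1]
width: 0.0176
clock: 18.9
position: [0.5118, -0.0267, 0.0385]
tool_rot: [-3.14, 0.0, 1.408]
force: [-6.5, -0.4, -0.5]
width: 0.0177
clock: 19.15
position: [0.5148, -0.0273, 0.0385]
tool_rot: [-3.14, 0.0, 1.408]
force: [-7.9, -0.8, -0.2]
width: 0.0176
```

```bash
for i in 1; do python3 -m inch '[0,0,0,1,-0.17,0,0.9,0,0,0,1,-0.17,0,0.9]'; done; python3 -m inch '[0,0,0,1,-0.17,0,0.9,0,0,0,1,-0.17,0,0.9]';python3 -m inch '[0,0,0,1,-0.17,0,0.9,0,0,0,1,-0.17,0,0.9]';  python3 -c "
from h import *
p=capture('side'); x=(215,315,150,245)
cv2.imwrite('pics/i_side.png',cv2.resize(p['img'][x[2]:x[3],x[0]:x[1]][...,::-1],None,fx=6,fy=6,interpolation=cv2.INTER_CUBIC)); print(w2j(read_state()['position']))
barang()"
```

```text
clock: 19.4
position: [0.5169, -0.0276, 0.0385]
tool_rot: [-3.14, 0.0, 1.408]
force: [-6.0, -0.1, -0.7]
width: 0.0173
clock: 19.65
position: [0.5188, -0.0279, 0.0385]
tool_rot: [-3.14, 0.0, 1.408]
force: [-6.3, -0.8, -0.5]
width: 0.0175
clock: 19.9
position: [0.5209, -0.0283, 0.0385]
tool_rot: [-3.14, 0.0, 1.408]
force: [-5.5, -1.4, 0.1]
width: 0.0177
[-22.27443976 -77.62400745  38.5603316 ]
bar angle est 0.0035 54
```

View pics/i_side.png

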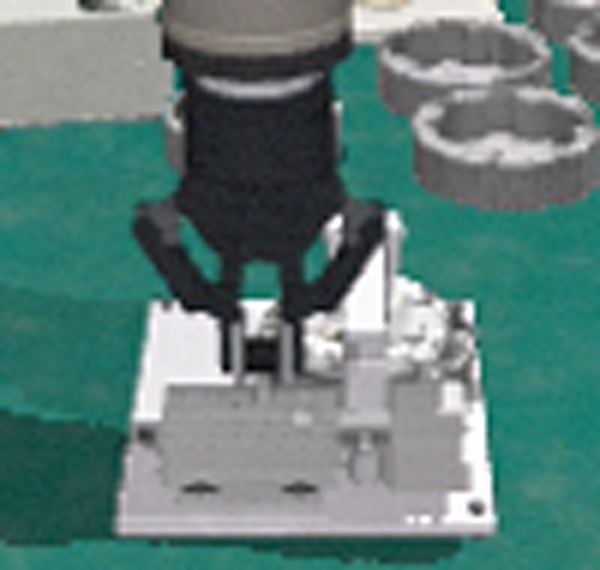

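```bash
python3 -m inch '[0,0,0,1,-0.17,0,0.9,0,0,0,1,-0.17,0,0.9]'; python3 -m inch '[0,0,0,1,-0.17,0,0.9,0,0,0,1,-0.17,0,0.9]';python3 -m inch '[0,0,0,1,-0.17,0,0.9,0,0,0,1,-0.17,0,0.9]'; python3 -m inch '[0,0,0,1,-0.17,0,0.9,0,0,0,1,-0.17,0,0.9]';python3 -m inch '[0,0,0,1,-0.17,0,0.9,0,0,0,1,-0.17,0,0.9]'
```

```text
clock: 20.25
position: [0.5229, -0.0286, 0.0386]
tool_rot: [-3.14, 0.0, 1.408]
force: [-6.9, -1.2, -1.7]
width: 0.0179
clock: 20.5
position: [0.5249, -0.029, 0.0385]
tool_rot: [-3.14, 0.0, 1.408]
force: [-6.9, -0.5, -1.7]
width: 0.0176
clock: 20.75
position: [0.5269, -0.0293, 0.0385]
tool_rot: [-3.14, 0.0, 1.408]
force: [-5.8, -0.3, -1.8]
width: 0.0178
clock: 21.0
position: [0.5289, -0.0297, 0.0385]
tool_rot: [-3.14, 0.0, 1.408]
force: [-5.5, -0.3, -1.7]
width: 0.0174
clock: 21.25
position: [0.5309, -0.03, 0.0385]
tool_rot: [-3.14, 0.0, 1.408]
force: [-6.9, -2.0, -1.6]
width: 0.0174
```

```bash
python3 -m inch '[0,0,0,0.5,-0.08,0,0.9,0,0,0,0.5,-0.08,0,0.9]'|sed -n '2p;4p';python3 -m inch '[0,0,0,0.5,-0.08,0,0.9,0,0,0,0.5,-0.08,0,0.9]'|sed -n '2p;4p';python3 -m inch '[0,0,0,0.5,-0.08,0,0.9,0,0,0,0.5,-0.08,0,0.9]'|sed -n '2p;4p';python3 -m inch '[0,0,0,0.5,-0.08,0,0.9,0,0,0,0.5,-0.08,0,0.9]'|sed -n '2p;4p'
```

```text
position: [0.532, -0.0301, 0.0385]
force: [-5.6, -0.9, -1.8]
position: [0.533, -0.0304, 0.0385]
force: [-7.3, -2.2, -1.5]
position: [0.5339, -0.0305, 0.0385]
force: [-6.7, -1.7, -2.3]
position: [0.5349, -0.0307, 0.0385]
force: [-7.1, -1.6, -1.2]
```

```bash
python3 -m inch '[0,0,0,0.5,-0.08,0,0.9]'|sed -n '2p;4p';python3 -m inch '[0,0,0,0.5,-0.08,0,0.9]'|sed -n '2p;4p';python3 -m inch '[0,0,0,0.5,-0.08,0,0.9]'|sed -n '2p;4p'
```

```text
position: [0.5354, -0.0308, 0.0385]
force: [-7.2, -1.2, -1.6]
position: [0.5359, -0.0309, 0.0385]
force: [-6.2, -1.5, -2.1]
position: [0.5364, -0.031, 0.0385]
force: [-5.7, -1.9, -1.6]
```

```bash
python3 -m inch '[0,0,0,0.5,-0.08,0,0.9]'|sed -n '2p;4p';python3 -m inch '[0,0,0,0.5,-0.08,0,0.9]'|sed -n '2p;4p'
```

```text
position: [0.5369, -0.031, 0.0385]
force: [-5.6, -0.4, -1.9]
position: [0.5375, -0.0311, 0.0386]
force: [-5.4, -1.8, -1.4]
```

```bash
python3 -m inch '[0,0,0,0.5,-0.08,0,0.9]'|sed -n '2p;4p';python3 -m inch '[0,0,0,0.5,-0.08,0,0.9]'|sed -n '2p;4p'
```

```text
position: [0.5379, -0.0312, 0.0385]
force: [-5.3, -1.7, -2.1]
position: [0.5384, -0.0313, 0.0385]
force: [-6.9, -2.3, -1.3]
```

```bash
python3 -m inch '[0,0,0,0.5,-0.08,0,0.9]'|sed -n '2p;4p'
```

```text
position: [0.5389, -0.0314, 0.0385]
force: [-5.8, -2.2, -1.9]
```

```bash
python3 -m inch '[0,0,0,0.5,-0.08,0,0.9]'|sed -n '2p;4p';  python3 -c "
from h import *
p=capture('side'); x=(225,300,190,235)
cv2.imwrite('pics/k_side.png',cv2.resize(p['img'][x[2]:x[3],x[0]:x[1]][...,::-1],None,fx=10,fy=10,interpolation=cv2.INTER_CUBIC)); print(w2j(read_state()['position']))"
```

```text
position: [0.5394, -0.0315, 0.0385]
force: [-6.4, -3.0, -1.3]
[ -3.61193724 -77.67288331  38.55147227]
```

View pics/k_side.png

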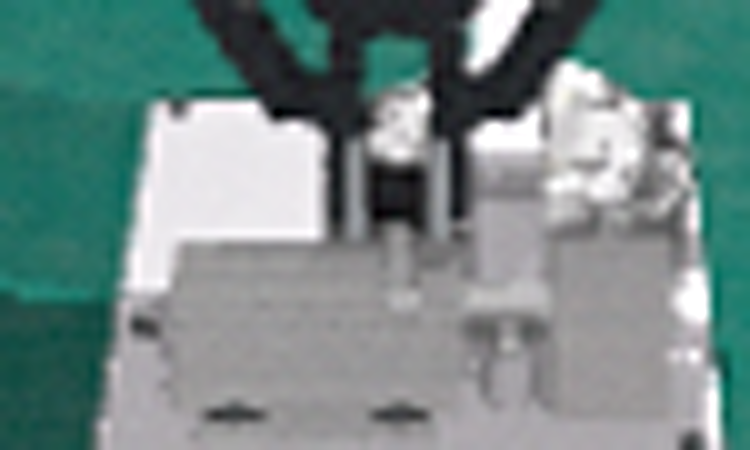

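```bash
python3 -m inch '[0,0,0,0.5,-0.15,0,0.9]'|sed -n '2p;4p'
```

```text
position: [0.5399, -0.0316, 0.0385]
force: [-7.3, -1.0, -2.5]
```

```bash
python3 -m inch '[0,0,0,0.5,-0.15,0,0.9]'|sed -n '2p;4p'
```

```text
position: [0.5404, -0.0316, 0.0385]
force: [-6.6, 0.0, -1.6]
```

```bash
python3 -m inch '[0,0,0,0.5,-0.15,0,0.9]'|sed -n '2p;4p'
```

```text
position: [0.5409, -0.0318, 0.0385]
force: [-5.3, -0.8, -1.3]
```

```bash
python3 -m inch '[0,0,0,0.5,-0.15,0,0.9]'|sed -n '2p;4p'
```

```text
position: [0.5415, -0.0319, 0.0385]
force: [-6.5, -0.2, -1.5]
```

```bash
python3 -m inch '[0,0,0,0.5,-0.1,0,0.9]'|sed -n '2p;4p'
```

```text
position: [0.542, -0.0319, 0.0385]
force: [-6.1, -0.4, -1.4]
```

```bash
python3 -m inch '[0,0,0,0.5,-0.1,0,0.9]'|sed -n '2p;4p'
```

```text
position: [0.5422, -0.032, 0.0385]
force: [-8.9, -0.4, 0.8]
```

```bash
python3 -m inch '[0,0,0,0.5,-0.1,0,0.9]'|sed -n '2p;4p'
```

```text
position: [0.5423, -0.032, 0.0385]
force: [-11.9, 1.2, 3.6]
```

```bash
python3 -m inch '[0,0,0,0.5,-0.1,0,0.9]'|sed -n '2p;4p'
```

```text
position: [0.5424, -0.032, 0.0385]
force: [-13.9, 1.2, 6.7]
```

```bash
python3 -m inch '[0,0,0,-1,0.17,0,0.9,0,0,0,-0.9,0.17,0,0.9]'|sed -n '2p;4p'; python3 -c "
from h import *
barang(); print(w2j(read_state()['position']))"
```

```text
position: [0.5421, -0.032, 0.0386]
force: [-1.3, -1.2, -6.9]
bar angle est 0.0048 47
[ -0.93715938 -77.70611476  38.62227008]
```

```bash
python3 -m inch '[0,0,0,-0.6,0.1,-0.1,0.9]'|sed -n '2p;4p'; python3 -m inch '[0,0,0,-0.3,0.05,-0.1,0.9]'|sed -n '2p;4p'
```

```text
position: [0.542, -0.0319, 0.0387]
force: [1.3, -2.3, -10.2]
position: [0.5419, -0.0319, 0.0386]
force: [2.2, -2.8, -10.6]
```

```bash
python3 -m inch '[0,0,0,-0.3,0.05,-0.5,0.9]'|sed -n '2p;4p'; python3 -m inch '[0,0,0,-0.2,0.05,-0.3,0.9]'|sed -n '2p;4p'
```

```text
position: [0.5419, -0.0319, 0.0385]
force: [1.7, -2.8, 0.9]
position: [0.5419, -0.0319, 0.0385]
force: [2.4, -2.0, 3.6]
```

```bash
python3 -m inch '[0,0,0,-0.4,0.05,0.2,0.9]'|sed -n '2p;4p'; python3 -m inch '[0,0,0,-0.35,-2,-0.1,0.9,0,0,0,-0.35,-2,-0.1,0.9]'|sed -n '2p;4p'
```

```text
position: [0.5415, -0.0318, 0.0385]
force: [5.2, -2.8, -2.4]
position: [0.5406, -0.0345, 0.0383]
force: [4.1, 4.8, 1.0]
```

```bash
python3 -m inch '[0,0,0,-0.35,-2,-0.3,0.9,0,0,0,-0.3,-1.9,-0.3,0.9]'|sed -n '2p;4p'
```

```text
position: [0.54, -0.0385, 0.0377]
force: [5.0, 5.0, 1.7]
```

```bash
python3 -m inch '[0,0,0,-0.3,-2,-0.5,0.9]'|sed -n '2p;4p'
```

```text
position: [0.5397, -0.0405, 0.0372]
force: [2.8, 3.5, 2.4]
```

```bash
python3 -m inch '[0,0,0,-0.3,-2,-0.5,0.9]'|sed -n '2p;4p'
```

```text
position: [0.5393, -0.0426, 0.0367]
force: [3.4, 4.1, 3.4]
```

```bash
python3 -m inch '[0,0,0,-0.3,-1.9,-0.6,0.9,0,0,0,-0.3,-1.9,-0.7,0.9]'|sed -n '2p;4p'; python3 -m inch '[0,0,0,-0.3,-1.8,-0.8,0.9,0,0,0,-0.3,-1.8,-0.9,0.9]'|sed -n '2p;4p'
```

```text
position: [0.5386, -0.0466, 0.0354]
force: [4.3, 2.8, 3.7]
position: [0.5379, -0.0508, 0.0335]
force: [4.9, 3.4, 4.8]
```

```bash
python3 -m inch '[0,0,0,-0.3,-1.7,-0.95,0.9,0,0,0,-0.3,-1.7,-1,0.9]'|sed -n '2p;4p'; python3 -c "
from h import *
p=capture('side'); x=(225,300,190,235)
cv2.imwrite('pics/l_side.png',cv2.resize(p['img'][x[2]:x[3],x[0]:x[1]][...,::-1],None,fx=10,fy=10,interpolation=cv2.INTER_CUBIC)); print(w2j(read_state()['position']))"
```

```text
position: [0.5372, -0.0544, 0.0315]
force: [4.4, 2.4, 4.3]
[  -2.08984652 -100.87321429   31.40313666]
```

View pics/l_side.png

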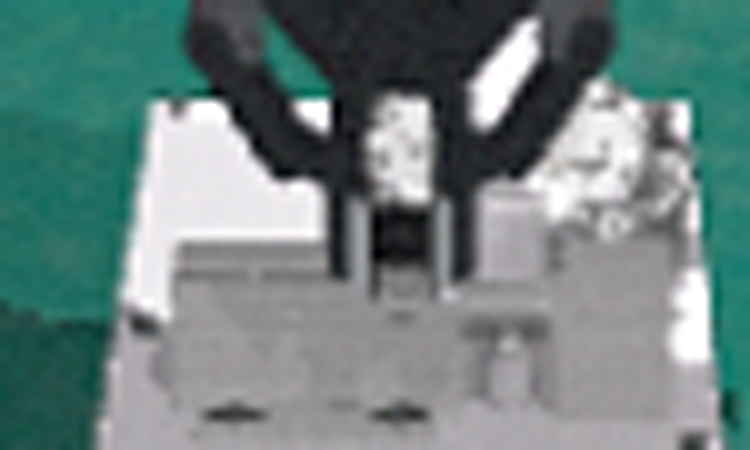

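```bash
python3 -m inch '[0,0,0,-0.2,-1.6,-1.2,0.9,0,0,0,-0.2,-1.6,-1.2,0.9]'|sed -n '2p;4p'; python3 -m inch '[0,0,0,-0.2,-1.45,-1.35,0.9,0,0,0,-0.2,-1.45,-1.35,0.9]'|sed -n '2p;4p'; python3 -m inch '[0,0,0,-0.2,-1.3,-1.5,0.9,0,0,0,-0.2,-1.3,-1.5,0.9]'|sed -n '2p;4p'
```

```text
position: [0.5367, -0.0578, 0.0291]
force: [3.7, 1.9, 6.5]
position: [0.5361, -0.0609, 0.0264]
force: [2.4, 0.3, 6.9]
position: [0.5357, -0.0636, 0.0234]
force: [1.3, -0.9, 8.1]
```

```bash
python3 -m inch '[0,0,0,-0.2,-1.15,-1.6,0.9,0,0,0,-0.2,-1.15,-1.65,0.9]'|sed -n '2p;4p'; python3 -c "
from h import *
p=capture('side'); x=(225,300,190,235)
cv2.imwrite('pics/m_side.png',cv2.resize(p['img'][x[2]:x[3],x[0]:x[1]][...,::-1],None,fx=10,fy=10,interpolation=cv2.INTER_CUBIC)); print(w2j(read_state()['position']))"
```

```text
position: [0.5353, -0.0661, 0.0202]
force: [2.4, -0.9, 7.8]
[  -2.02760239 -112.63095897   20.05235316]
```

View pics/m_side.png

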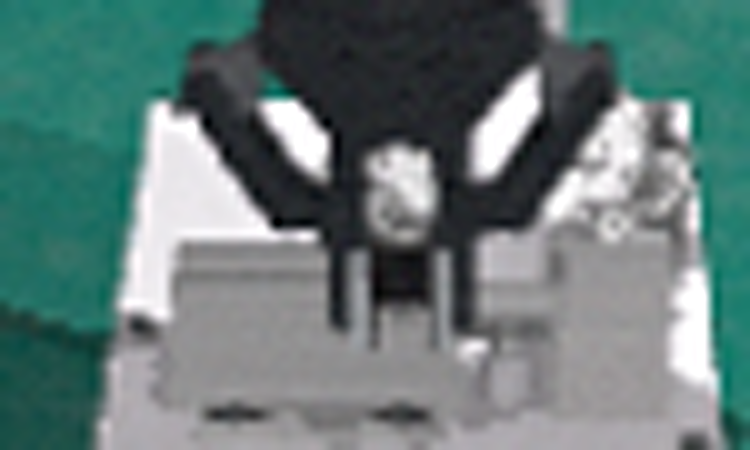

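```bash
python3 -m inch '[0,0,0,-0.1,-0.9,-1.6,0.9,0,0,0,-0.1,-0.9,-1.6,0.9]'|sed -n '2p;4p'; python3 -c "
from h import *
barang();p=capture('side')
for v in range(208,226): print(v,[w2j(px2w(p,u,v)).round().astype(int).tolist() for u in (264,265,266)])"
```

```text
position: [0.535, -0.0681, 0.017]
force: [0.6, -2.6, 9.5]
bar angle est 0.0083 25
208 [[-6, -10, 50], [-3, -13, 52], [1, -22, 57]]
209 [[-6, -16, 50], [-2, -23, 54], [1, -25, 55]]
210 [[-6, -14, 44], [-2, -20, 48], [1, -27, 52]]
211 [[-6, -29, 49], [-3, -16, 41], [0, 32, 13]]
212 [[-6, -30, 46], [-2, -32, 47], [1, -36, 50]]
213 [[-6, -33, 44], [-2, -36, 46], [1, -35, 45]]
214 [[-5, -69, 62], [-2, -67, 61], [2, -66, 60]]
215 [[-4, -105, 80], [-1, -109, 83], [2, -102, 79]]
216 [[-4, -112, 82], [18, -1019, 644], [2, -112, 81]]
217 [[-4, -112, 78], [-1, -111, 77], [2, -115, 80]]
218 [[-4, -115, 76], [-1, -115, 76], [2, -116, 77]]
219 [[-4, -118, 74], [-1, -120, 75], [2, -116, 73]]
220 [[-4, -114, 68], [-1, -117, 70], [2, -116, 69]]
221 [[-4, -111, 63], [-1, -115, 65], [2, -114, 65]]
222 [[-5, -87, 43], [-1, -91, 46], [2, -91, 46]]
223 [[-5, -89, 41], [-2, -88, 40], [2, -93, 43]]
224 [[-5, -89, 37], [-2, -88, 37], [2, -88, 37]]
225 [[-5, -88, 32], [-2, -88, 33], [2, -86, 31]]
```

```bash
python3 -m inch '[0,0,0,-0.1,-0.8,-1.6,0.9,0,0,0,-0.1,-0.7,-1.6,0.9]'|sed -n '2p;4p'; python3 -c "
from h import *
p=capture('side')
for v in range(213,227): print(v,[w2j(px2w(p,u,v)).round().astype(int).tolist() for u in (264,265,266)])"
```

```text
position: [0.5347, -0.0697, 0.0138]
force: [0.5, -3.5, 9.1]
213 [[-6, -31, 43], [-2, -34, 45], [1, -35, 45]]
214 [[-5, -66, 60], [-2, -62, 58], [2, -66, 60]]
215 [[-5, -69, 59], [-2, -70, 59], [2, -71, 60]]
216 [[-4, -109, 80], [-1, -108, 79], [2, -109, 80]]
217 [[-4, -110, 77], [-1, -113, 78], [2, -114, 79]]
218 [[-4, -112, 74], [-1, -115, 76], [2, -115, 76]]
219 [[-4, -117, 74], [-1, -119, 75], [2, -116, 73]]
220 [[-4, -119, 71], [-1, -118, 71], [2, -119, 71]]
221 [[-4, -123, 70], [-1, -114, 65], [2, -118, 67]]
222 [[-5, -89, 45], [-1, -89, 45], [2, -88, 44]]
223 [[-5, -89, 41], [-1, -90, 42], [2, -88, 40]]
224 [[-5, -89, 37], [18, -1019, 644], [2, -90, 38]]
225 [[-5, -88, 33], [-2, -90, 34], [2, -89, 34]]
226 [[-5, -90, 30], [-2, -90, 30], [2, -90, 30]]
```

```bash
cat >> h.py <<'E'
def knobfit():
    p=capture("side"); Q=[]
    for v in range(205,232):
        for u in range(262,269):
            j=w2j(px2w(p,u,v))
            if -135<j[1]<-100 and 40<j[2]<95 and -8<j[0]<6: Q.append(j)
    Q=np.array(Q)
    from scipy.optimize import minimize_scalar
    f=lambda a:np.sum(np.abs(np.hypot(Q[:,1]+78+40*np.sin(a),Q[:,2]-46-40*np.cos(a))-10))
    g=np.linspace(.3,1.3,101); print("knob",g[np.argmin([f(a) for a in g])],len(Q),"res",min(f(a) for a in g)/len(Q))
E
python3 -c "from h import *; knobfit()"
python3 -m inch '[0,0,0,-0.1,-0.5,-1.6,0.9,0,0,0,-0.1,-0.5,-1.6,0.9]'|sed -n '2p;4p'; python3 -c "from h import *; knobfit()"
```

```text
knob 0.9299999999999999 35 res 1.0646299990534627
position: [0.5345, -0.0709, 0.0106]
force: [1.9, -4.2, 9.6]
knob 1.0 30 res 1.5242229145608364
```

```bash
python3 -m inch '[0,0,0,-0.1,-0.4,-1.6,0.9,0,0,0,-0.1,-0.4,-1.6,0.9]'|sed -n '2p;4p'; python3 -c "from h import *; knobfit()"
```

```text
position: [0.5344, -0.0719, 0.0075]
force: [1.4, -5.5, 7.9]
knob 1.08 30 res 1.8271442207411626
```

```bash
python3 -m inch '[0,0,0,0,0,0,0.75,0,0,0,0,0,0,0.65,0,0,0,0,0,0,0.6,0,0,0,0,0,0,0.6]'; python3 -c "
from h import *
knobfit()
p=capture('side'); x=(225,300,190,235)
cv2.imwrite('pics/n_side.png',cv2.resize(p['img'][x[2]:x[3],x[0]:x[1]][...,::-1],None,fx=10,fy=10,interpolation=cv2.INTER_CUBIC))"
```

```text
clock: 29.75
position: [0.5342, -0.0704, 0.0071]
tool_rot: [-3.141, 0.0, 1.408]
force: [0.2, 0.2, 0.1]
width: 0.0346
knob 1.06 30 res 1.8408858952639662
```

View pics/n_side.png

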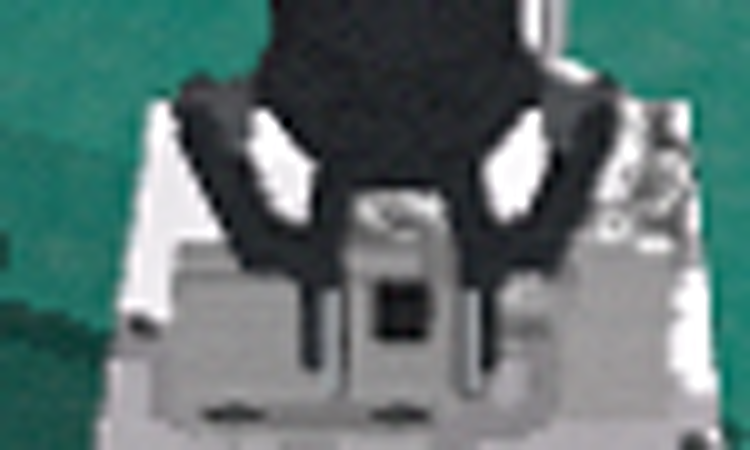

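The fingers are open and clear on both sides of the knob at (405,308), which is turned down. I'm lifting off.

```bash
python3 -m inch '[0,0,0,0,0,15,0.6,0,0,0,0,0,40,0.6,0,0,0,0,0,50,0.6,0,0,0,0,-30,40,0.6,0,0,0,0,-30,30,0.6]'; python3 -m inch '[0,0,0,-40,-40,0,0.6,0,0,0,0,0,0,0.6]';python3 -c "
from h import *
barang();knobfit()
for n,x,f in(('side',(225,310,165,245),8),('top',(205,305,145,240),6)):
    p=capture(n)
    cv2.imwrite(f'pics/o_{n}.png',cv2.resize(p['img'][x[2]:x[3],x[0]:x[1]][...,::-1],None,fx=f,fy=f,interpolation=cv2.INTER_CUBIC))"
```

```text
clock: 30.48
position: [0.5346, -0.1312, 0.1851]
tool_rot: [3.14, -0.001, 1.408]
force: [0.4, -0.0, 0.3]
width: 0.0342
clock: 30.72
position: [0.4918, -0.1737, 0.1835]
tool_rot: [3.141, -0.001, 1.402]
force: [0.5, 0.8, -0.1]
width: 0.0343
bar angle est 0.0061 53
knob 1.1 30 res 1.1485500898551602
```

View pics/o_side.png

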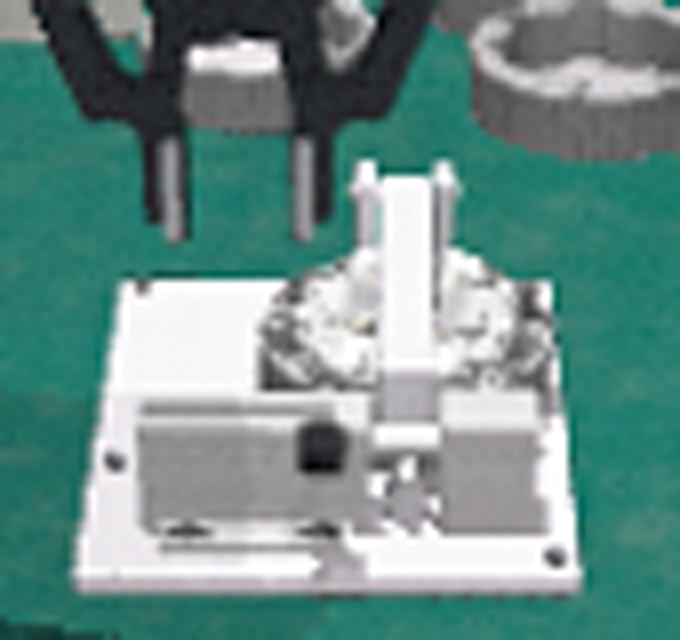

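The side view shows the bar level under the bolt at (405,430). The knob is turned down into the notch at (322,447), and the robot is clear of everything.

```bash
python3 -c "
from workcell import *
print(hand_in())"
```

```text
the job is handed in; nothing more can be done
None
```

The bar is down over the stud, the bolt is home in the keeper and the knob is turned down into the notch. I handed the job in at about 31 s; `hand_in` gave no verdict.

**What I did**
- **Bar:** I pressed it down slowly with the shut fingers to about 0.025 rad, and it stayed there when I let go.
- **Bolt:** I gripped the knob and slid the bolt across. The push peaked at about 9 N as the nose pressed the lug down, then ran at 5–8 N. I felt the end stop at about 69 mm of travel (14 N at the wrist, friction included).
- **Lock:** I backed off about 1 mm, turned the knob down through the notch, opened the fingers and lifted clear.

**Last checks**
- **Bar angle:** the side camera put it at about 0.006 rad. Readings with the bolt across ranged from 0.004 to 0.008, and the camera's own error is roughly ±0.01 rad, so I can't confirm the 0.01 limit from the picture alone.
- **Knob:** turned about 1.1 rad.
- **Bolt:** about 68 mm of travel.
- **Robot:** clear of everything, force reading near zero.
- **Bystanders:** I never moved near them, but I did not measure them again at the end.

**What disagreed**
- **Height offset:** the reported TCP height was about 36 mm lower than the fingertips, both in the pictures and where they touched the bar. I worked with that offset.
- **Bar force:** the wrist force stayed near zero while I lowered the bar, so I judged its angle from the depth image instead.

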